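# Locate a fan-model board in its fixture

## Robot

A 6-joint arm with a two-finger parallel gripper is mounted at the origin on the work surface. World frame = base frame: x ahead of the robot, y to its left, z up, the work surface at z = 0. Lengths are in mm, angles in rad, forces in N, time in s.
With the tool pointing down it reaches from about 275 to 850 mm from the base axis. Payload 5.2 kg.
Tool frame: the origin (TCP) lies at the very end of the fingers, on their centre line; the grasp point (between the pads) lies 19 mm behind it; z points along the fingers, x is the direction in which the jaws open and shut, and the axes are right-handed (so a half turn about z gives the same grasp; the last joint's range is limited). The gripper opens to 85 mm and grips with 20 to 120 N. Pads are 22 mm wide; open, the fingers measure 114 mm over their backs; the gripper's body (76 mm by 85 mm) begins 54 mm behind the grasp point. The pads swing forward as they close: fully open they stand 13 mm farther back than shut.
Start: joints at [0.962, 0.259, 1.535, -0, 1.348, -0.203], TCP at [217.094, 505.347, 231.31] pointing down, gripper open.
Joint ranges: [-3.14, 3.14], [-0.91, 2.08], [0.19, 2.58], [-1.22, 4.36], [0.22, 2.71], [-3.12, 3.12]. Speed limits (rad/s): [2.57, 2.57, 3.14, 3.14, 3.14, 3.14].

## Interface

Orientations are given as a rotation vector (axis times angle).
In Python, from cell import get_state, read_camera, close_job gives the robot as it stands.
- The arm moves only by the shell command python3 -m jog 'ROWS'. ROWS is JSON, a list of rows, each an object with "jaw": the finger opening in mm, from 0 to 85.4; "travel": the shift along the tool's x, y, z in mm, a list of three; "spin": the turn about the tool's z in degrees. In form: [{"jaw": jaw, "travel": [tx, ty, tz], "spin": spin}, ...]. A call has exactly 5 rows; each row shifts and turns the commanded pose from where the row before left it, along the tool's axes as they then stand; what a row does not reach is not made up. A row lasts 1/12 s, in which the tool goes at most 41.7 mm and 7.16 degrees, less where a joint would pass 70% of its speed; a pose out of reach is approached as far as the arm can. A call with a gripper value outside its range is refused whole. The fingers move at their own pace and stop on an object; the grip force is fixed at half the most. Time passes only in rows, so rows that do not move let the fingers close, or fill a call up. It gives the time, the measured TCP pose, the force and the opening at its end, in the units of the state.
- get_state(): the state, without advancing time (a new reading comes with each control period).
- read_camera(name): name is "side" or "top" or "wrist"; returns a dict with "color" (400x640x3 uint8, blue, green, red), "depth" (400x640 float32, mm along the optical axis (not along the pixel's ray), 0 where there is no reading), "K" (3x3 intrinsics, pixels), "k1" (the pictures are not rectified: a ray, as slopes to the right and down, at radius r is drawn at 1 + k1 r^2 times it, then the intrinsics apply), "eye" and "orientation" of the camera in the world. Camera axes: x right, y down, z forward; pixel columns grow to the right and rows downward; lengths in mm; the calibration is good to about 2 mm. A picture is of the moment at which its call begins.
- close_job(): hands the job in, once; it reports no verdict.
The state is a dict: "t": time; "qpos": joint angles; "joint_vel": joint speeds; "joint_torque": joint torques, N m; "eef_pos": TCP position; "eef_rot": TCP orientation; "ft_force": force on the tool from outside, world axes, zero at the start; "torque": the same for the moment, N m; "finger_gap": opening from 0.0 (shut) to 1.0 (fully open).
Only numpy, scipy, OpenCV 4.12 (cv2) and the standard library are available. Lean on these libraries where they do the work, as an engineer would, in place of code of your own. Each camera call takes 0.05 s, during which the arm holds its last target.

## Task

The fan model's U-shaped wooden base board lies loose and skewed on the metal fixture. First press it square against both dowel pins, then slide it along them until it bears against the blue end stop, and last swing the yellow keeper arm fully across so that it reaches over the board. Go by feel: each pin must feel a clear push of a few newtons and the stop one of about 9, but none ever 15 N, leave the board flush on all three, and do not disturb the things lying around.

Things in the scene. Friction and masses are not known exactly. Their poses are not given: they have to be found in the camera images.
- jig: Fixture: aluminium bed plate fixed to the bench, 200 mm along its x, 260 mm along its y, 12 mm thick. Origin: centre of its underside (bench level); z up. Dowels near its +x edge, end stop near its +y edge. A board fully home has its origin at x = +19, y = +10, z = +12 mm in this frame and is turned like the fixture.
- dowel_a: Upright steel dowel pin, 12 mm in diameter, 22 mm tall above the bed, fixed at x = +70 mm, y = +30 mm of the fixture. Origin: foot of the pin, on the bed's top. The board's +x edge rests against it. It should feel more than 2 N for a moment while the board is pressed home and must never take more than 15 N.
- dowel_b: The other dowel pin, same size, fixed at x = +70 mm, y = -55 mm of the fixture; same force bounds.
- end_stop: Fixed blue block, 24 mm (x) by 16 mm (y) by 26 mm tall above the bed, at x = +30 mm, y = +93 mm of the fixture; the board's +y end rests against its -y face (at y = +85 mm). Origin: centre of its underside, on the bed's top. It should feel more than 6 N for a moment and must never take more than 15 N.
- board: Loose U-shaped plywood base, 90 mm along its x, 150 along y, 20 thick, 0.18 to 0.31 kg, flat on the bed, up to 0.2 rad askew, 18 to 35 mm short of home in x, 13 to 35 in y. Slides at 1 to 4 N. Origin: centre of the 90 x 150 outline, underside; z up. U opens to -x. Motor (top at z 52) with red propeller at x 17 to 53, y 32 to 88; battery box, 10 high, at x -20, y -64. Push its -y end at x about 0.
- notch (a point): Middle of the notch's inner face, top edge: x = +10, y = 0, z = +20 mm of the board. The notch is cut in from the board's -x edge, 55 mm deep in x (x -45 to +10), 104 mm wide (y -53 to +51), right through; fingertips can go down into it. Push on this face: at one point the board may jam askew on a dowel, two points spread along y square it. Bearing down on the board wastes the push on bed friction.
- keeper (a joint): Angle of the yellow keeper arm about its upright pivot, rad. 0: parked, arm pointing to the fixture's -x, clear of the board; grows anticlockwise seen from above; 1.6 (end of travel): arm points to the fixture's -y, over the board with 3 mm to spare. Fully across: above 1.35. About 2 N at the knob moves it; it stays where left. Starts at 0 to 0.3.
- keeper_pivot (a point): Point on the keeper's pivot axis, at x = 0, y = +100 mm of the fixture, 35 mm above the bench, at the arm's underside (arm 8 mm thick, 16 mm wide).
- keeper_knob (a point): Top centre of the keeper's upright black knob, 16 mm in diameter and 28 mm tall above the arm, 50 mm from the pivot axis; top 71 mm above the bench. May be pinched from above or pushed sideways.
- blue_bin: Bystander: loose open blue bin, 150 by 100 by 70 mm. Origin: centre of its underside. Leave it alone.
- stop_box: Bystander: loose white box, 70 by 70 by 55 mm, with a red emergency-stop mushroom on top (88 mm high in all). Origin: centre of its underside. Leave it alone.
- screwdriver: Bystander: screwdriver, 170 mm long, lying on the bench beyond the dowels. Leave it alone.
Mind the look-alikes: they are no part of the job. What is meant by the board is not orange or turquoise, and is the smaller of those in its own colour.

How it is judged (in metres and radians):
On the way, in this order (a step that is already met when the one before it is completed fails the run):
1. the board is pressed square against both dowels, each feeling more than 2 N (contact force between board and dowel_a above 2 N and contact force between board and dowel_b above 2 N and x of board in the frame of jig between 0.017 and 0.0215 m and angle between the y axis of board and the y axis of jig, either way round below 0.025 rad), for 0.2 s.
2. slid along the dowels (within 4 mm and 0.04 rad of flush), the board bears on the end stop with more than 6 N (contact force between board and end_stop above 6 N and x of board in the frame of jig above 0.015 m and angle between the y axis of board and the y axis of jig, either way round below 0.04 rad), for 0.2 s.
3. the keeper arm is swung fully across (value of joint keeper above 1.35 rad), for 0.2 s.
At the end, for the whole second after the job is handed in: The board lies flat on the bed and at rest, flush with both dowels (within about 2 mm, 0.025 rad) and with the end stop (within about 2 mm), and the keeper arm is across it (joint above 1.35 rad) (x of board in the frame of jig between 0.017 and 0.0215 m and angle between the y axis of board and the y axis of jig, either way round below 0.025 rad and y of board in the frame of jig between 0.008 and 0.0125 m and z of board in the frame of jig below 0.015 m and value of joint keeper above 1.35 rad and linear speed of board below 0.01 m/s); the robot touches nothing.
It fails at once if the first dowel takes more than 15 N from the board (contact force between board and dowel_a above 15 N).
It fails at once if the second dowel takes more than 15 N from the board (contact force between board and dowel_b above 15 N).
It fails at once if the end stop takes more than 15 N from the board (contact force between board and end_stop above 15 N).
It fails at once if a bystander is moved by more than 20 mm (distance of any of blue_bin, stop_box, screwdriver from where it was at the start of the episode above 0.02 m).
It also fails if it takes over 72 s, if anything falls off the work surface, if the arm or the gripper's body presses on something with over 40 N, if the wrist force passes 120 N, or if a joint passes its speed limit or range.

## Working session

There is one attempt and no reset: what is moved stays moved. The work goes in short steps, Python scripts to look and compute and a shell command to move; the robot and the scene stay as the last step left them, time stands still between calls to the robot, and variables do not carry over. Pictures are saved under pics/ and viewed, and the job is handed in when it is done.

```bash
ls -la; mkdir -p pics; python3 - <<'E'
from cell import get_state, read_camera
import cv2,numpy as np
print(get_state())
for n in ["side","top","wrist"]:
    r=read_camera(n); cv2.imwrite(f"pics/a_{n}.png",r["color"]); np.savez(f"pics/a_{n}.npz",**{k:np.array(v) for k,v in r.items()})
    print(n,r["K"],r["k1"],r["eye"],r["orientation"])
E
```

```text
total 12
drwxr-xr-x  3 agent agent 4096 Dec  7 01:57 .
drwxr-xr-x 23 root  root  4096 Dec  7 01:57 ..
drwxr-xr-x  2 agent agent 4096 Dec  7 01:57 pics
{'t': 0.0, 'qpos': array([ 9.62215057e-01,  2.59357485e-01,  1.53608217e+00,  5.67954739e-05,
        1.34797612e+00, -2.02789335e-01]), 'joint_vel': array([-0.00288311,  0.00162173, -0.00096104,  0.0011078 , -0.00244925,
        0.00141515]), 'joint_torque': array([-1.45102026e-04, -4.46025467e+01, -2.90573001e+01, -3.26838699e-04,
        1.18668471e-02, -1.37593599e-05]), 'eef_pos': array([216.76510446, 504.92333684, 230.46724836]), 'eef_rot': array([ 2.62299731,  1.72787731, -0.00269148]), 'ft_force': array([-0.63067539,  0.17457398, -0.61079783]), 'torque': array([-0.07687924, -0.04588919,  0.02661668]), 'finger_gap': 1.0026162009659636}
side [[509.02551056   0.         320.1884113 ]
 [  0.         509.02551056 196.60801952]
 [  0.           0.           1.        ]] -0.1468074900812061 [  117.41744369 -1233.60764742   889.95659665] [-2.11534028  0.36227241 -0.16815577]
top [[410.12194316   0.         318.37369965]
 [  0.         410.12194316 200.96635421]
 [  0.           0.           1.        ]] -0.04279387247727456 [ 385.76465466   -8.08737464 1066.75968255] [-2.14505882  2.1614107  -0.15289085]
wrist [[276.96054948   0.         318.34892769]
 [  0.         276.96054948 199.42412113]
 [  0.           0.           1.        ]] -0.04650722453788097 [152.52472353 532.11747423 372.99700768] [2.42254867 1.59523668 0.22024245]
```

View pics/a_top.png

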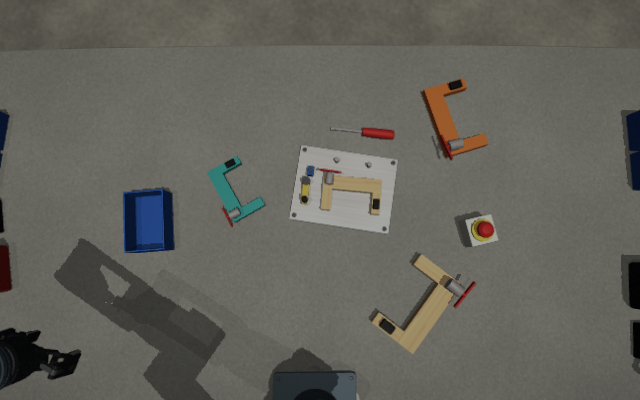

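View pics/a_side.png

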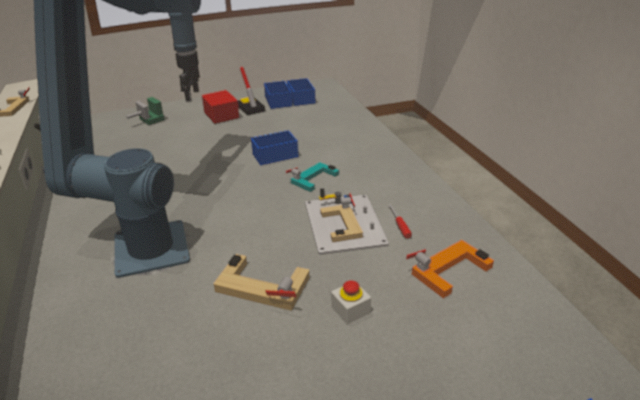

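View pics/a_wrist.png

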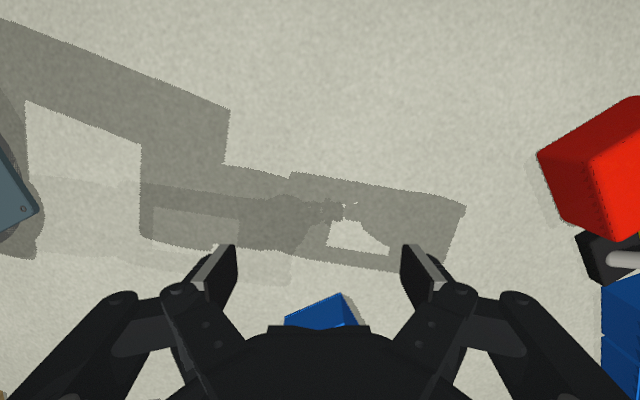

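The top view shows the fixture at about (343,190) with the small natural-wood board on it. Its U opens toward image bottom (-x). The keeper is at about (305,190), the stop at (310,171) and the dowels at (337,160) and (368,165). The side and wrist views agree. Next I'll zoom in and measure.

```bash
cat > h.py <<'E'
import numpy as np,cv2
from scipy.spatial.transform import Rotation as R
def load(n): return dict(np.load(f"pics/{n}.npz"))
def ray(r,p):
    p=np.asarray(p,float).reshape(-1,1,2)
    s=cv2.undistortPoints(p,r["K"],np.array([float(r["k1"]),0,0,0])).reshape(-1,2)
    d=np.c_[s,np.ones(len(s))]
    return d@R.from_rotvec(r["orientation"]).as_matrix().T
def onz(r,p,z):
    d=ray(r,p); e=r["eye"]; return e+d*((z-e[2])/d[:,2])[:,None]
def proj(r,X):
    M=R.from_rotvec(r["orientation"]).as_matrix().T
    q,_=cv2.projectPoints(np.asarray(X,float).reshape(-1,1,3),cv2.Rodrigues(M)[0],-M@r["eye"],r["K"],np.array([float(r["k1"]),0,0,0]))
    return q.reshape(-1,2)
E
python3 - <<'E'
from h import *
r=load("a_top"); c=r["color"][130:250,270:420]
cv2.imwrite("pics/b_top.png",cv2.resize(c,None,fx=5,fy=5,interpolation=cv2.INTER_CUBIC))
hsv=cv2.cvtColor(r["color"],cv2.COLOR_BGR2HSV)
print(onz(r,[[303,147],[397,158],[388,233],[290,219],[343,190]],12))
for q in [(343,190),(320,215),(250,100),(375,205)]: print(q,r["depth"][q[1],q[0]], hsv[q[1],q[0]])
E
```

```text
[[ 674.90386581   25.17109213   12.        ]
 [ 643.57650756 -222.9807166    12.        ]
 [ 445.9739463  -192.93701451   12.        ]
 [ 484.07728772   59.22711012   12.        ]
 [ 558.9003698   -78.77895425   12.        ]]
(343, 190) 1067.5645 [19 81 91]
(320, 215) 1062.0262 [ 42   8 166]
(250, 100) 1114.1127 [ 27  20 112]
(375, 205) 1037.8269 [30  9 27]
```

View pics/b_top.png

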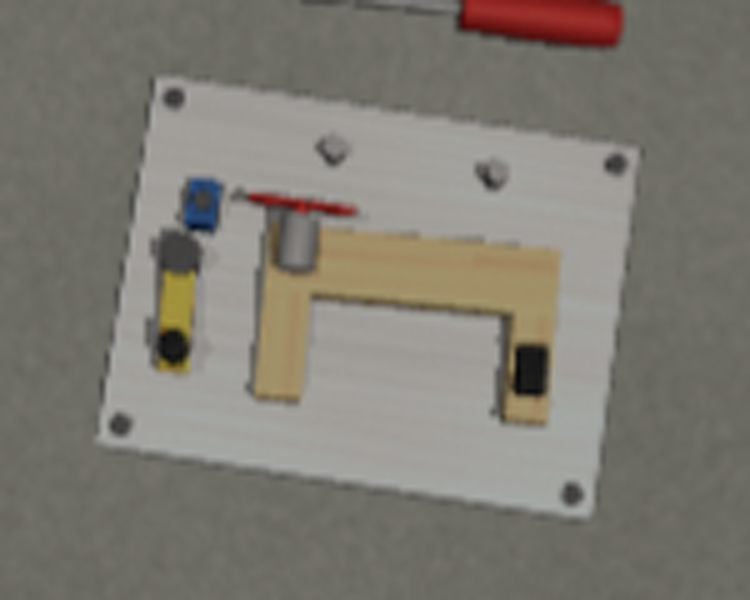

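The zoom shows the dowels at crop (333,148) and (492,173), the stop at (203,203), and the keeper pivot at (180,250) with its knob at (173,345). The board's notch face runs from (312,297) to (510,317). Next I'll fit the fixture and board from contours.

```bash
cat > fit.py <<'E'
from h import *
def rect_onz(r,mask,z):
    cs,_=cv2.findContours(mask,cv2.RETR_EXTERNAL,cv2.CHAIN_APPROX_NONE)
    c=max(cs,key=cv2.contourArea); P=onz(r,c.reshape(-1,2),z)
    (cx,cy),(w,h),a=cv2.minAreaRect(P[:,:2].astype(np.float32))
    return (cx,cy),(w,h),a,P
def jigfit(r,roi):
    hsv=cv2.cvtColor(r["color"],cv2.COLOR_BGR2HSV); m=np.zeros(hsv.shape[:2],np.uint8)
    x0,y0,x1,y1=roi
    m[y0:y1,x0:x1]=(((hsv[...,2]>135)&(hsv[...,1]<40))*255).astype(np.uint8)[y0:y1,x0:x1]
    m=cv2.morphologyEx(m,cv2.MORPH_CLOSE,np.ones((15,15)))
    return rect_onz(r,m,12),m
def wood(r,roi):
    hsv=cv2.cvtColor(r["color"],cv2.COLOR_BGR2HSV); m=np.zeros(hsv.shape[:2],np.uint8)
    x0,y0,x1,y1=roi
    w=((hsv[...,0]>10)&(hsv[...,0]<24)&(hsv[...,1]>60)&(hsv[...,2]>60))*255
    m[y0:y1,x0:x1]=w.astype(np.uint8)[y0:y1,x0:x1]
    return m
E
python3 - <<'E'
from fit import *
r=load("a_top"); roi=(280,140,405,240)
(j),m=jigfit(r,roi); print("jig",j[:3])
w=wood(r,(315,165,385,225)); b=rect_onz(r,w,32); print("board",b[:3])
o=r["color"].copy(); o[w>0]=(0,0,255); 
cv2.imwrite("pics/c1.png",cv2.resize(np.hstack([o[130:250,270:420],cv2.cvtColor(m,8)[130:250,270:420]]),None,fx=2.6,fy=2.6))
# features
def cp(x,y): return [270+x/5,130+y/5]
for n,p,z in [("da",cp(333,146),34),("db",cp(492,172),34),("stop",cp(203,203),38),("knob",cp(173,345),71),("piv",cp(180,245),43),("n1",cp(312,297),32),("n2",cp(510,317),32)]:
    print(n,onz(r,[p],z)[0])
E
```

```text
jig ((563.8519287109375, -80.93495178222656), (257.95556640625, 197.99822998046875), 80.79197692871094)
board ((544.8470458984375, -97.83362579345703), (149.22567749023438, 90.78013610839844), 84.14616394042969)
da [635.908307   -62.10671536  34.        ]
db [ 621.68529603 -143.91645342   34.        ]
stop [605.50347305   5.06516085  38.        ]
knob [527.52743956  19.73025092  71.        ]
piv [582.76593573  16.79107824  43.        ]
n1 [557.36217629 -50.34222882  32.        ]
n2 [ 546.298507  -151.4996931   32.       ]
```

View pics/c1.png

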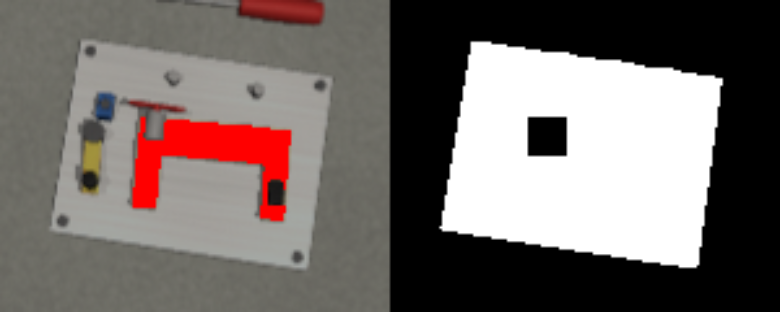

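```bash
cat > st.py <<'E'
from h import *
from cell import get_state
YAW=np.deg2rad(-9.2); C=np.array([563.9,-80.9])
RJ=np.array([[np.cos(YAW),-np.sin(YAW)],[np.sin(YAW),np.cos(YAW)]])
def j2w(p): return C+RJ@np.array(p,float)
def w2j(p): return RJ.T@(np.array(p,float)[:2]-C)
def plan(target=None,yawt=None):
    """target world xyz; yawt = desired world angle of tool x"""
    s=get_state(); M=R.from_rotvec(s["eef_rot"]).as_matrix()
    a=np.degrees(np.arctan2(M[1,0],M[0,0]))
    print("t %.2f pos %s jig %s toolx %.2f tilt %.3f F %s T %s gap %.3f"%(s["t"],s["eef_pos"].round(2),w2j(s["eef_pos"]).round(2),a,M[2,2],s["ft_force"].round(2),s["torque"].round(3),s["finger_gap"]), "Fjig",(RJ.T@s["ft_force"][:2]).round(2))
    if target is not None: print("tool delta",(M.T@(np.array(target)-s["eef_pos"])).round(2))
    if yawt is not None: print("spin(about tool z)",-(((yawt-a)+180)%360-180), "q6",s["qpos"][5])
E
python3 - <<'E'
from st import *
t=j2w([-27,-12]); print(t)
plan([t[0],t[1],230],80.8); plan(None,-99.2)
E
```

```text
[535.32874659 -88.42884311]
t 0.15 pos [216.83 505.03 230.67] jig [-436.28  522.9 ] toolx 66.75 tilt -1.000 F [-0.39 -0.42  0.22] T [-0.01   0.038  0.048] gap 1.005 Fjig [-0.32 -0.47]
tool delta [-419.55  526.89    1.07]
spin(about tool z) -14.048877198516607 q6 -0.20280001472534695
t 0.15 pos [216.83 505.03 230.67] jig [-436.28  522.9 ] toolx 66.75 tilt -1.000 F [-0.39 -0.42  0.22] T [-0.01   0.038  0.048] gap 1.005 Fjig [-0.32 -0.47]
spin(about tool z) 165.9511228014834 q6 -0.20280001472534695
```

```bash
r='{"jaw":50,"travel":[-25,31,0],"spin":0}'; python3 -m jog '[{"jaw":50,"travel":[-25,31,-4],"spin":0},{"jaw":50,"travel":[-25,31,-4],"spin":0},{"jaw":50,"travel":[-25,31,-4],"spin":0},{"jaw":50,"travel":[-25,31,-4],"spin":0},{"jaw":50,"travel":[-25,31,-4],"spin":0}]'
python3 -m jog '[{"jaw":50,"travel":[-25,31,0],"spin":0},{"jaw":50,"travel":[-25,31,0],"spin":0},{"jaw":50,"travel":[-25,31,0],"spin":0},{"jaw":50,"travel":[-25,31,0],"spin":0},{"jaw":50,"travel":[-25,31,0],"spin":0}]'
python3 -m jog '[{"jaw":50,"travel":[-25,31,0],"spin":0},{"jaw":50,"travel":[-25,31,0],"spin":0},{"jaw":50,"travel":[-25,31,0],"spin":0},{"jaw":50,"travel":[-25,31,0],"spin":0},{"jaw":50,"travel":[-25,31,0],"spin":0}]'
python3 - <<'E'
from st import *
t=j2w([-27,-12]); 
plan([t[0],t[1],250],80.8)
E
```

```text
t: 0.57
eef_pos: [310.3, 327.7, 251.2]
eef_rot: [2.623, 1.729, -0.001]
ft_force: [1.1, 0.0, -0.2]
finger_gap: 0.587
t: 0.98
eef_pos: [403.5, 151.4, 251.3]
eef_rot: [-2.623, -1.728, -0.0]
ft_force: [0.8, 1.5, -1.0]
finger_gap: 0.585
t: 1.4
eef_pos: [496.7, -24.7, 251.2]
eef_rot: [-2.624, -1.728, 0.0]
ft_force: [0.7, 0.2, 0.4]
finger_gap: 0.586
t 1.40 pos [496.66 -24.74 251.16] jig [-75.36  44.69] toolx 66.73 tilt -1.000 F [0.73 0.24 0.37] T [ 0.023  0.011 -0.009] gap 0.586 Fjig [0.68 0.35]
tool delta [-43.23  60.69   1.15]
spin(about tool z) -14.070622191633731 q6 -1.439213435641375
```

```bash
python3 -m jog '[{"jaw":50,"travel":[-22,30,0],"spin":0},{"jaw":50,"travel":[-22,30,0],"spin":0},{"jaw":50,"travel":[0,0,0],"spin":-7},{"jaw":50,"travel":[0,0,0],"spin":-7},{"jaw":50,"travel":[0,0,0],"spin":0}]'
python3 - <<'E'
from st import *
from cell import read_camera
t=j2w([-27,-12]); 
plan([t[0],t[1],250],80.8)
r=read_camera("wrist"); cv2.imwrite("pics/d_wrist.png",r["color"]); np.savez("pics/d_wrist.npz",**{k:np.array(v) for k,v in r.items()})
print(r["eye"])
E
```

```text
t: 1.82
eef_pos: [534.0, -87.7, 250.5]
eef_rot: [-2.389, -2.037, 0.001]
ft_force: [-0.1, -0.1, -0.6]
finger_gap: 0.587
t 1.82 pos [534.   -87.71 250.52] jig [-28.42 -11.5 ] toolx 80.91 tilt -1.000 F [-0.05 -0.09 -0.61] T [-0.023 -0.025 -0.04 ] gap 0.587 Fjig [-0.04 -0.1 ]
tool delta [-0.5   1.42  0.52]
spin(about tool z) 0.10841277272734828 q6 -1.7811666463383597
[464.97002268 -77.35037165 393.04083781]
```

View pics/d_wrist.png

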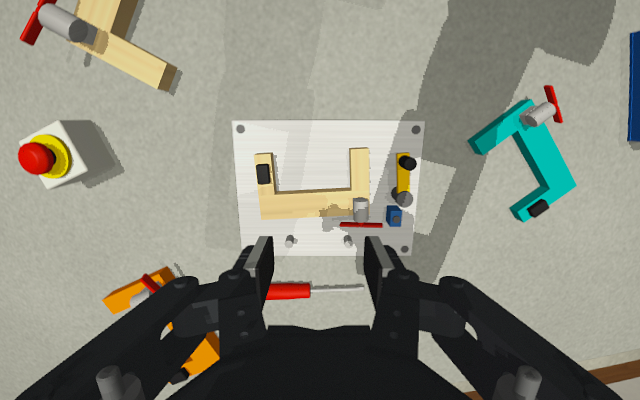

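The wrist view shows the fixture with corners near (233,121), (424,121) and (412,254). The board's notch face runs from (275,192) to (351,189), the knob is at (408,162), and the dowels are at (290,241) and (347,240). I'll measure these as a cross-check.

```bash
python3 - <<'E'
from st import *
r=load("d_wrist"); c=r["color"][110:265,220:440]
cv2.imwrite("pics/e.png",cv2.resize(c,None,fx=3.6,fy=3.6,interpolation=cv2.INTER_CUBIC))
for n,p,z in [("corner--",[233,121],12),("corner-+",[424,121],12),("c++",[412,255],12),("n-",[275,192],32),("n+",[351,189],32),("knobtop",[408,162],71),("end+ -x",[368,148],32),("end- -x",[255,153],32),("da",[347,238],34),("db",[290,238],34),("stop",[393,211],38)]:
    P=onz(r,[p],z)[0]; print(n,P.round(1),w2j(P).round(1))
E
```

```text
corner-- [ 446.2 -189.5   12. ] [ -98.8 -126.1]
corner-+ [486.4  62.4  12. ] [-99.4 129.1]
c++ [681.5  32.9  12. ] [ 97.9 131.2]
n- [ 546.5 -149.5   32. ] [ -6.2 -70.5]
n+ [558.6 -47.9  32. ] [-10.5  31.7]
knobtop [526.8  19.1  71. ] [-52.6  92.8]
end+ -x [508.1 -19.3  32. ] [-65.   51.9]
end- -x [ 491.1 -164.7   32. ] [-58.4 -94.4]
da [627.5 -62.6  34. ] [59.8 28.2]
db [ 614.8 -141.7   34. ] [ 59.9 -51.8]
stop [596.5   3.9  38. ] [18.6 89. ]
```

View pics/e.png

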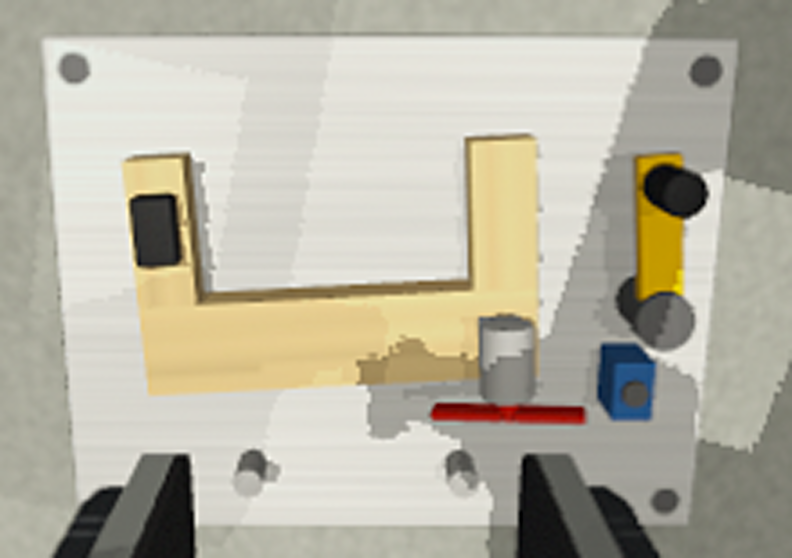

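```bash
python3 - <<'E'
from st import *
t=j2w([-36,-13]); plan([t[0],t[1],60],80.8)
E
```

```text
t 1.87 pos [533.87 -87.17 250.76] jig [-28.64 -11.  ] toolx 80.58 tilt -1.000 F [-0.18  0.09 -0.87] T [-0.041 -0.009  0.042] gap 0.582 Fjig [-0.19  0.06]
tool delta [ -2.08  -7.14 190.77]
spin(about tool z) -0.2181126893558485 q6 -1.774597301160514
```

```bash
python3 -m jog '[{"jaw":40,"travel":[-2,-7,30],"spin":0},{"jaw":40,"travel":[0,0,35],"spin":0},{"jaw":40,"travel":[0,0,35],"spin":0},{"jaw":40,"travel":[0,0,35],"spin":0},{"jaw":40,"travel":[0,0,30],"spin":0}]'
python3 -m jog '[{"jaw":40,"travel":[0,0,20],"spin":0},{"jaw":40,"travel":[0,0,10],"spin":0},{"jaw":40,"travel":[0,0,0],"spin":0},{"jaw":40,"travel":[0,0,0],"spin":0},{"jaw":40,"travel":[0,0,0],"spin":0}]'
python3 - <<'E'
from st import *
from cell import read_camera
t=j2w([-36,-13]); plan([t[0],t[1],17],80.8)
for n in ["wrist","top"]:
    r=read_camera(n); cv2.imwrite(f"pics/f_{n}.png",r["color"]); np.savez(f"pics/f_{n}.npz",**{k:np.array(v) for k,v in r.items()})
E
```

```text
t: 2.28
eef_pos: [525.9, -86.8, 84.6]
eef_rot: [-2.396, -2.031, 0.001]
ft_force: [-0.4, 0.2, -0.0]
finger_gap: 0.467
t: 2.7
eef_pos: [528.1, -88.0, 57.9]
eef_rot: [2.392, 2.033, 0.002]
ft_force: [0.1, 0.4, 0.2]
finger_gap: 0.473
t 2.70 pos [528.08 -88.01  57.93] jig [-34.22 -12.74] toolx 80.71 tilt -1.000 F [0.09 0.42 0.18] T [-0.027  0.023  0.031] gap 0.473 Fjig [0.02 0.43]
tool delta [-0.23 -1.9  40.92]
spin(about tool z) -0.0915407219251847 q6 -1.7822152126630486
```

View pics/f_wrist.png

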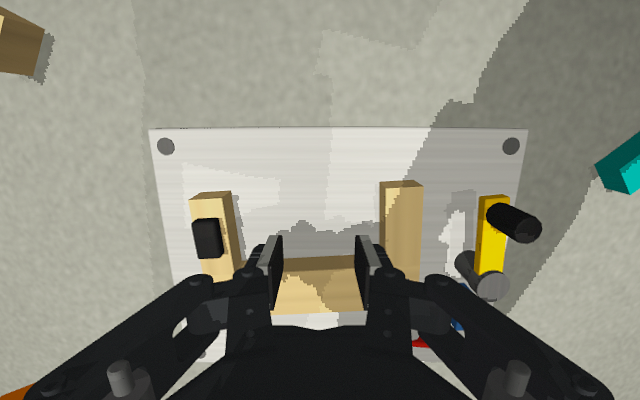

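```bash
python3 -m jog '[{"jaw":40,"travel":[0,-2,12],"spin":0},{"jaw":40,"travel":[0,0,12],"spin":0},{"jaw":40,"travel":[0,0,10],"spin":0},{"jaw":40,"travel":[0,0,6],"spin":0},{"jaw":40,"travel":[0,0,0],"spin":0}]'
python3 - <<'E'
from st import *
from cell import read_camera
t=j2w([-36,-13]); plan([t[0],t[1],17],80.8)
for n in ["side"]:
    r=read_camera(n); cv2.imwrite(f"pics/g_{n}.png",cv2.resize(r["color"][160:280,260:420],None,fx=5,fy=5,interpolation=cv2.INTER_CUBIC))
E
```

```text
t: 3.22
eef_pos: [524.3, -87.2, 15.6]
eef_rot: [-2.393, -2.034, 0.001]
ft_force: [0.3, -0.5, -0.3]
finger_gap: 0.466
t 3.22 pos [524.34 -87.23  15.57] jig [-38.04 -12.57] toolx 80.74 tilt -1.000 F [ 0.31 -0.49 -0.34] T [0.015 0.083 0.012] gap 0.466 Fjig [ 0.38 -0.43]
tool delta [-0.43  2.04 -1.43]
spin(about tool z) -0.06044233771987706 q6 -1.783960175351921
```

View pics/g_side.png

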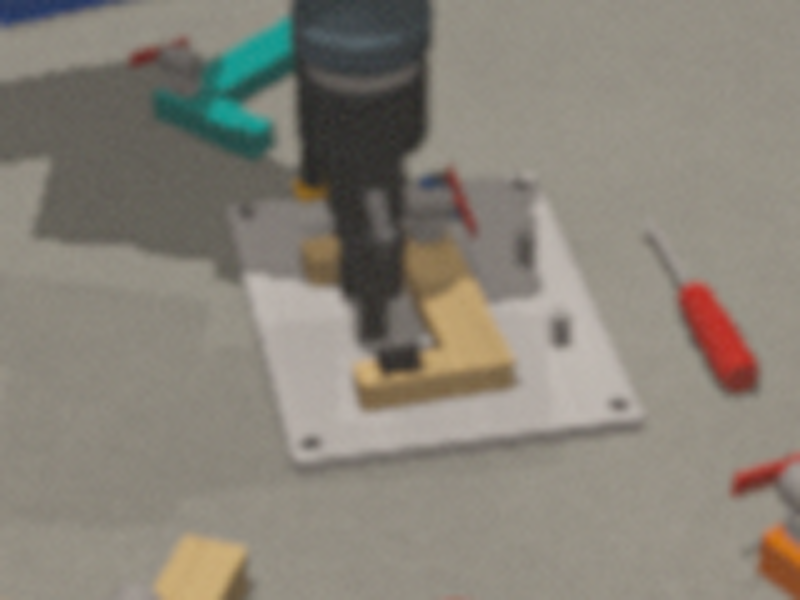

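The fingers are inside the notch and touching nothing. Next I'll push toward +x.

```bash
python3 -m jog '[{"jaw":40,"travel":[0,3,0],"spin":0},{"jaw":40,"travel":[0,3,0],"spin":0},{"jaw":40,"travel":[0,3,0],"spin":0},{"jaw":40,"travel":[0,3,0],"spin":0},{"jaw":40,"travel":[0,2,0],"spin":0}]'
python3 -m jog '[{"jaw":40,"travel":[0,2,0],"spin":0},{"jaw":40,"travel":[0,2,0],"spin":0},{"jaw":40,"travel":[0,2,0],"spin":0},{"jaw":40,"travel":[0,2,0],"spin":0},{"jaw":40,"travel":[0,2,0],"spin":0}]'
python3 - <<'E'
from st import *
plan()
E
python3 -m jog '[{"jaw":40,"travel":[0,2,0],"spin":0},{"jaw":40,"travel":[0,2,0],"spin":0},{"jaw":40,"travel":[0,2,0],"spin":0},{"jaw":40,"travel":[0,2,0],"spin":0},{"jaw":40,"travel":[0,2,0],"spin":0}]'
python3 - <<'E'
from st import *
from cell import read_camera
plan()
for n in ["wrist"]:
    r=read_camera(n); cv2.imwrite(f"pics/i_{n}.png",r["color"])
E
```

```text
t: 3.68
eef_pos: [539.5, -89.9, 16.7]
eef_rot: [2.393, 2.035, 0.001]
ft_force: [0.3, -0.4, -0.2]
finger_gap: 0.465
t: 4.1
eef_pos: [547.7, -90.9, 16.2]
eef_rot: [-2.392, -2.034, 0.002]
ft_force: [-2.7, 0.9, 2.6]
finger_gap: 0.468
t 4.10 pos [547.74 -90.94  16.15] jig [-14.35 -12.5 ] toolx 80.76 tilt -1.000 F [-2.66  0.93  2.59] T [0.152 0.413 0.056] gap 0.468 Fjig [-2.77  0.49]
t: 4.52
eef_pos: [558.6, -92.9, 16.2]
eef_rot: [-2.393, -2.035, -0.0]
ft_force: [-1.3, 0.4, 0.0]
finger_gap: 0.464
t 4.52 pos [558.63 -92.91  16.21] jig [ -3.28 -12.7 ] toolx 80.74 tilt -1.000 F [-1.27  0.36  0.04] T [0.089 0.234 0.052] gap 0.464 Fjig [-1.31  0.15]
```

View pics/i_wrist.png

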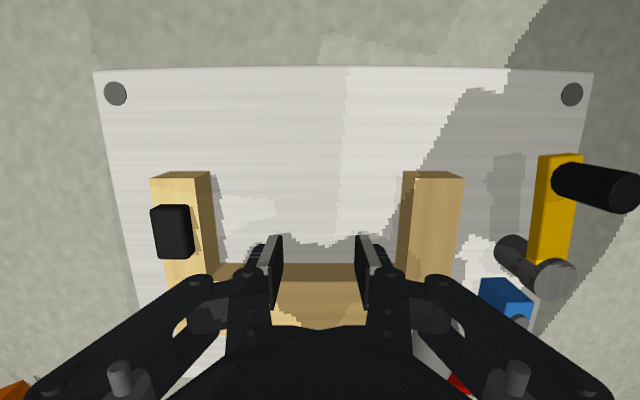

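The board is now square to the bed and sliding at about 2 N. I'll continue, more slowly near the pins.

```bash
python3 -m jog '[{"jaw":40,"travel":[0,2,0],"spin":0},{"jaw":40,"travel":[0,2,0],"spin":0},{"jaw":40,"travel":[0,2,0],"spin":0},{"jaw":40,"travel":[0,2,0],"spin":0},{"jaw":40,"travel":[0,2,0],"spin":0}]'
python3 - <<'E'
from st import *
from cell import read_camera
plan()
r=load("f_top") if 0 else read_camera("top")
cv2.imwrite("pics/k_top.png",cv2.resize(r["color"][130:250,270:420],None,fx=5,fy=5,interpolation=cv2.INTER_CUBIC))
E
```

```text
t: 4.98
eef_pos: [568.5, -94.5, 16.3]
eef_rot: [2.393, 2.035, 0.0]
ft_force: [-1.6, 0.3, -0.4]
finger_gap: 0.471
t 4.98 pos [568.54 -94.5   16.29] jig [  6.76 -12.69] toolx 80.75 tilt -1.000 F [-1.6   0.31 -0.37] T [0.043 0.257 0.005] gap 0.471 Fjig [-1.63  0.05]
```

View pics/k_top.png

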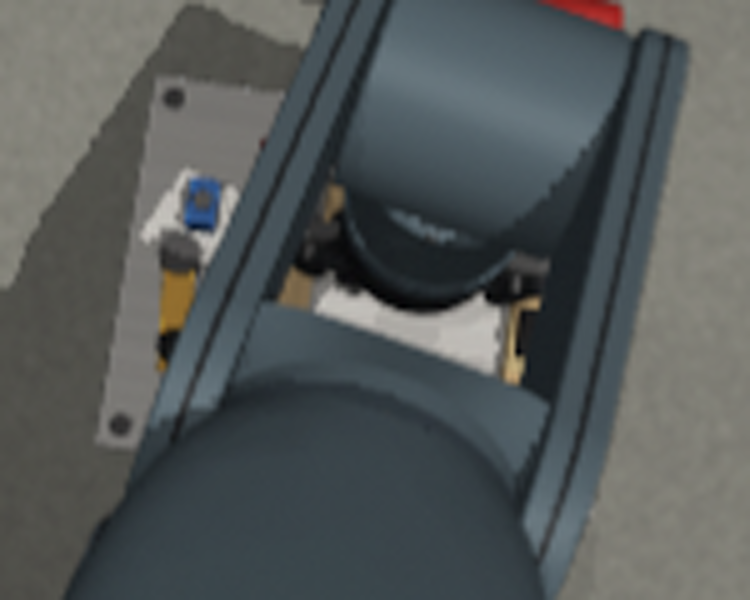

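The arm hides the board in the top view, so I'll go by force.

```bash
python3 -m jog '[{"jaw":40,"travel":[0,1,0],"spin":0},{"jaw":40,"travel":[0,1,0],"spin":0},{"jaw":40,"travel":[0,1,0],"spin":0},{"jaw":40,"travel":[0,1,0],"spin":0},{"jaw":40,"travel":[0,1,0],"spin":0}]'; python3 -c "
from st import *;plan()"
python3 -m jog '[{"jaw":40,"travel":[0,0.5,0],"spin":0},{"jaw":40,"travel":[0,0.5,0],"spin":0},{"jaw":40,"travel":[0,0.5,0],"spin":0},{"jaw":40,"travel":[0,0.5,0],"spin":0},{"jaw":40,"travel":[0,0,0],"spin":0}]'; python3 -c "
from st import *;plan()"
```

```text
t: 5.45
eef_pos: [573.2, -95.3, 16.3]
eef_rot: [-2.393, -2.035, 0.0]
ft_force: [-3.0, 0.5, 2.3]
finger_gap: 0.469
t 5.45 pos [573.2  -95.26  16.31] jig [ 11.47 -12.69] toolx 80.75 tilt -1.000 F [-3.02  0.49  2.27] T [0.048 0.368 0.006] gap 0.469 Fjig [-3.06 -0.  ]
t: 5.87
eef_pos: [575.3, -95.6, 16.3]
eef_rot: [2.393, 2.035, 0.0]
ft_force: [-2.6, 1.5, 2.4]
finger_gap: 0.468
t 5.87 pos [575.32 -95.58  16.32] jig [ 13.62 -12.67] toolx 80.75 tilt -1.000 F [-2.57  1.51  2.39] T [0.035 0.388 0.024] gap 0.468 Fjig [-2.78  1.08]
```

```bash
python3 -m jog '[{"jaw":40,"travel":[0,0.4,0],"spin":0},{"jaw":40,"travel":[0,0.4,0],"spin":0},{"jaw":40,"travel":[0,0.4,0],"spin":0},{"jaw":40,"travel":[0,0.3,0],"spin":0},{"jaw":40,"travel":[0,0,0],"spin":0}]'; python3 -c "
from st import *;plan()"
python3 -m jog '[{"jaw":40,"travel":[0,0.3,0],"spin":0},{"jaw":40,"travel":[0,0.3,0],"spin":0},{"jaw":40,"travel":[0,0.2,0],"spin":0},{"jaw":40,"travel":[0,0.2,0],"spin":0},{"jaw":40,"travel":[0,0,0],"spin":0}]'; python3 -c "
from st import *;plan()"
```

```text
t: 6.28
eef_pos: [576.8, -95.8, 16.3]
eef_rot: [2.393, 2.035, 0.0]
ft_force: [-2.3, 0.4, 3.0]
finger_gap: 0.472
t 6.28 pos [576.77 -95.83  16.33] jig [ 15.09 -12.68] toolx 80.75 tilt -1.000 F [-2.3   0.38  2.99] T [ 0.077  0.413 -0.031] gap 0.472 Fjig [-2.33  0.  ]
t: 6.7
eef_pos: [577.7, -96.0, 16.3]
eef_rot: [2.393, 2.035, 0.0]
ft_force: [-2.1, 0.1, 2.6]
finger_gap: 0.471
t 6.70 pos [577.69 -95.99  16.32] jig [ 16.03 -12.69] toolx 80.75 tilt -1.000 F [-2.08  0.06  2.64] T [ 0.088  0.508 -0.037] gap 0.471 Fjig [-2.06 -0.28]
```

```bash
for i in 1; do python3 -m jog '[{"jaw":40,"travel":[0,0.3,0],"spin":0},{"jaw":40,"travel":[0,0.3,0],"spin":0},{"jaw":40,"travel":[0,0.2,0],"spin":0},{"jaw":40,"travel":[0,0.2,0],"spin":0},{"jaw":40,"travel":[0,0,0],"spin":0}]'; python3 -c "
from st import *;plan()"; done
python3 -m jog '[{"jaw":40,"travel":[0,0.3,0],"spin":0},{"jaw":40,"travel":[0,0.2,0],"spin":0},{"jaw":40,"travel":[0,0.2,0],"spin":0},{"jaw":40,"travel":[0,0,0],"spin":0},{"jaw":40,"travel":[0,0,0],"spin":0}]'; python3 -c "
from st import *;plan()
from cell import read_camera
r=read_camera('wrist'); cv2.imwrite('pics/l.png',r['color'])"
```

```text
t: 7.12
eef_pos: [578.7, -96.2, 16.3]
eef_rot: [2.393, 2.035, 0.0]
ft_force: [-3.6, 0.6, 2.9]
finger_gap: 0.469
t 7.12 pos [578.7  -96.18  16.32] jig [ 17.05 -12.71] toolx 80.75 tilt -1.000 F [-3.62  0.63  2.86] T [ 0.043  0.51  -0.017] gap 0.469 Fjig [-3.68  0.04]
t: 7.53
eef_pos: [579.4, -96.3, 16.3]
eef_rot: [2.393, 2.035, 0.0]
ft_force: [-3.5, -0.1, 1.1]
finger_gap: 0.466
t 7.53 pos [579.43 -96.3   16.31] jig [ 17.79 -12.72] toolx 80.75 tilt -1.000 F [-3.52 -0.13  1.12] T [ 0.013  0.413 -0.021] gap 0.466 Fjig [-3.46 -0.69]
```

View pics/l.png

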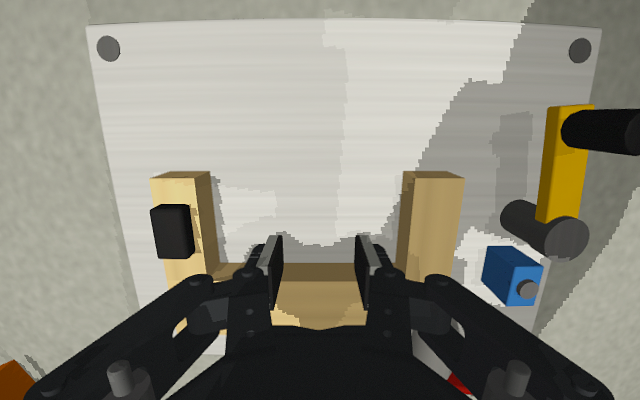

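The board sits square around the fingers, with leg ends near (150,177) and (464,179). Next I'll check its x in the fixture.

```bash
python3 - <<'E'
from st import *
from cell import read_camera
r=read_camera('wrist')
for p,z in [([150,178],32),([464,180],32),([204,178],32),([404,179],32),([87,28],12),([602,29],12)]:
    P=onz(r,[p],z)[0]; print(p,P.round(1),w2j(P).round(1))
E
```

```text
[150, 178] [ 522.6 -168.5   32. ] [-26.8 -93.1]
[464, 180] [547.6 -22.   32. ] [-25.5  55.5]
[204, 178] [ 526.9 -142.8   32. ] [-26.6 -67. ]
[404, 179] [542.5 -50.3  32. ] [-26.   26.8]
[87, 28] [ 446.6 -190.6   12. ] [ -98.2 -127. ]
[602, 29] [486.7  62.4  12. ] [-99.1 129.1]
```

```bash
python3 -m jog '[{"jaw":40,"travel":[0,0.2,0],"spin":0},{"jaw":40,"travel":[0,0.2,0],"spin":0},{"jaw":40,"travel":[0,0,0],"spin":0},{"jaw":40,"travel":[0,0,0],"spin":0},{"jaw":40,"travel":[0,0,0],"spin":0}]'; python3 -c "
from st import *;plan()"
python3 -m jog '[{"jaw":40,"travel":[0,0.2,0],"spin":0},{"jaw":40,"travel":[0,0.2,0],"spin":0},{"jaw":40,"travel":[0,0,0],"spin":0},{"jaw":40,"travel":[0,0,0],"spin":0},{"jaw":40,"travel":[0,0,0],"spin":0}]'; python3 -c "
from st import *;plan()"
```

```text
t: 8.05
eef_pos: [579.6, -96.3, 16.3]
eef_rot: [-2.393, -2.035, 0.0]
ft_force: [-4.4, 0.6, 3.5]
finger_gap: 0.466
t 8.05 pos [579.55 -96.29  16.26] jig [ 17.91 -12.69] toolx 80.75 tilt -1.000 F [-4.44  0.64  3.47] T [ 0.055  0.666 -0.028] gap 0.466 Fjig [-4.48 -0.08]
t: 8.47
eef_pos: [579.6, -96.3, 16.3]
eef_rot: [-2.393, -2.035, 0.001]
ft_force: [-5.5, 1.0, 4.2]
finger_gap: 0.468
t 8.47 pos [579.59 -96.29  16.3 ] jig [ 17.95 -12.68] toolx 80.75 tilt -1.000 F [-5.55  1.03  4.23] T [0.068 0.877 0.014] gap 0.468 Fjig [-5.64  0.13]
```

```bash
python3 -m jog '[{"jaw":40,"travel":[0,0.3,0],"spin":0},{"jaw":40,"travel":[0,0.3,0],"spin":0},{"jaw":40,"travel":[0,0.2,0],"spin":0},{"jaw":40,"travel":[0,0,0],"spin":0},{"jaw":40,"travel":[0,0,0],"spin":0}]'; python3 -c "
from st import *;plan()"
python3 -m jog '[{"jaw":40,"travel":[0,0.3,0],"spin":0},{"jaw":40,"travel":[0,0.3,0],"spin":0},{"jaw":40,"travel":[0,0.2,0],"spin":0},{"jaw":40,"travel":[0,0,0],"spin":0},{"jaw":40,"travel":[0,0,0],"spin":0}]'; python3 -c "
from st import *;plan()"
```

```text
t: 8.88
eef_pos: [579.6, -96.3, 16.3]
eef_rot: [-2.392, -2.034, 0.003]
ft_force: [-8.0, 1.4, 6.5]
finger_gap: 0.468
t 8.88 pos [579.6  -96.29  16.29] jig [ 17.96 -12.68] toolx 80.76 tilt -1.000 F [-8.04  1.43  6.51] T [ 0.047  1.187 -0.027] gap 0.468 Fjig [-8.17  0.13]
t: 9.3
eef_pos: [579.6, -96.3, 16.3]
eef_rot: [-2.391, -2.033, 0.004]
ft_force: [-9.0, 0.6, 8.5]
finger_gap: 0.468
t 9.30 pos [579.62 -96.28  16.27] jig [ 17.98 -12.66] toolx 80.77 tilt -1.000 F [-8.96  0.59  8.52] T [ 0.065  1.55  -0.051] gap 0.468 Fjig [-8.94 -0.85]
```

Contact is confirmed: x has stalled and force rises with the command. But the tool also bears down with 8 N, so I'll ease it up while holding the push.

```bash
python3 -m jog '[{"jaw":40,"travel":[0,0,-0.4],"spin":0},{"jaw":40,"travel":[0,0,-0.4],"spin":0},{"jaw":40,"travel":[0,0,-0.4],"spin":0},{"jaw":40,"travel":[0,0,0],"spin":0},{"jaw":40,"travel":[0,0,0],"spin":0}]'; python3 -c "
from st import *;plan()"
```

```text
t: 9.72
eef_pos: [579.6, -96.3, 16.4]
eef_rot: [-2.39, -2.033, 0.004]
ft_force: [-7.0, 0.9, 0.0]
finger_gap: 0.474
t 9.72 pos [579.65 -96.33  16.37] jig [ 18.01 -12.71] toolx 80.77 tilt -1.000 F [-6.97  0.91  0.02] T [-0.033  1.104  0.017] gap 0.474 Fjig [-7.03 -0.21]
```

```bash
python3 -m jog '[{"jaw":40,"travel":[0,0.3,-0.1],"spin":0},{"jaw":40,"travel":[0,0.3,-0.1],"spin":0},{"jaw":40,"travel":[0,0.3,-0.1],"spin":0},{"jaw":40,"travel":[0,0,0],"spin":0},{"jaw":40,"travel":[0,0,0],"spin":0}]'; python3 -c "
from st import *;plan()"
python3 -m jog '[{"jaw":40,"travel":[0,0.3,-0.1],"spin":0},{"jaw":40,"travel":[0,0.3,-0.1],"spin":0},{"jaw":40,"travel":[0,0.2,-0.1],"spin":0},{"jaw":40,"travel":[0,0,0],"spin":0},{"jaw":40,"travel":[0,0,0],"spin":0}]'; python3 -c "
from st import *;plan()"
```

```text
t: 10.13
eef_pos: [579.7, -96.3, 16.4]
eef_rot: [-2.389, -2.032, 0.006]
ft_force: [-8.4, -1.3, 1.0]
finger_gap: 0.467
t 10.13 pos [579.66 -96.28  16.37] jig [ 18.02 -12.66] toolx 80.77 tilt -1.000 F [-8.38 -1.28  1.04] T [-0.141  1.44   0.117] gap 0.467 Fjig [-8.07 -2.61]
t: 10.55
eef_pos: [579.7, -96.3, 16.4]
eef_rot: [-2.388, -2.032, 0.008]
ft_force: [-9.8, -0.5, 0.9]
finger_gap: 0.47
t 10.55 pos [579.7  -96.33  16.42] jig [ 18.07 -12.71] toolx 80.78 tilt -1.000 F [-9.77 -0.52  0.86] T [-0.073  1.654 -0.046] gap 0.470 Fjig [-9.56 -2.07]
```

```bash
python3 -m jog '[{"jaw":40,"travel":[0,0.3,-0.1],"spin":0},{"jaw":40,"travel":[0,0.3,-0.1],"spin":0},{"jaw":40,"travel":[0,0.3,-0.1],"spin":0},{"jaw":40,"travel":[0,0.2,-0.1],"spin":0},{"jaw":40,"travel":[0,0,0],"spin":0}]'; python3 -c "
from st import *;plan()"
python3 -m jog '[{"jaw":40,"travel":[0,0,0],"spin":0},{"jaw":40,"travel":[0,0,0],"spin":0},{"jaw":40,"travel":[0,0,0],"spin":0},{"jaw":40,"travel":[0,0,0],"spin":0},{"jaw":40,"travel":[0,0,0],"spin":0}]'; python3 -c "
from st import *;plan()"
```

```text
t: 10.97
eef_pos: [579.7, -96.3, 16.5]
eef_rot: [-2.387, -2.031, 0.01]
ft_force: [-12.5, -0.6, 1.1]
finger_gap: 0.47
t 10.97 pos [579.71 -96.3   16.46] jig [ 18.07 -12.67] toolx 80.78 tilt -1.000 F [-12.46  -0.56   1.09] T [-0.145  2.005  0.032] gap 0.470 Fjig [-12.21  -2.54]
t: 11.38
eef_pos: [579.7, -96.3, 16.4]
eef_rot: [-2.387, -2.031, 0.01]
ft_force: [-12.3, -0.3, 0.8]
finger_gap: 0.468
t 11.38 pos [579.72 -96.32  16.44] jig [ 18.08 -12.7 ] toolx 80.78 tilt -1.000 F [-12.31  -0.3    0.83] T [-0.127  2.003  0.008] gap 0.468 Fjig [-12.1   -2.26]
```

Resultant push 12 N with about zero yaw moment, centred between the pins, so each pin takes about 5 N, and it was held for more than 0.4 s. Now I'll ease the x push to a light one and slide toward +y (tool +x).

```bash
python3 -m jog '[{"jaw":40,"travel":[0,-0.7,0.3],"spin":0},{"jaw":40,"travel":[0,-0.7,0.3],"spin":0},{"jaw":40,"travel":[0,-0.7,0.3],"spin":0},{"jaw":40,"travel":[0,-0.7,0.3],"spin":0},{"jaw":40,"travel":[0,0,0],"spin":0}]'; python3 -c "
from st import *;plan()"
python3 -m jog '[{"jaw":40,"travel":[1,0,0],"spin":0},{"jaw":40,"travel":[1,0,0],"spin":0},{"jaw":40,"travel":[1,0,0],"spin":0},{"jaw":40,"travel":[1,0,0],"spin":0},{"jaw":40,"travel":[0,0,0],"spin":0}]'; python3 -c "
from st import *;plan()"
```

```text
t: 11.8
eef_pos: [579.7, -96.3, 16.4]
eef_rot: [-2.391, -2.033, 0.004]
ft_force: [-7.1, 0.2, 0.7]
finger_gap: 0.468
t 11.80 pos [579.74 -96.32  16.38] jig [ 18.1  -12.69] toolx 80.77 tilt -1.000 F [-7.12  0.16  0.72] T [-0.037  1.153  0.065] gap 0.468 Fjig [-7.05 -0.98]
t: 12.22
eef_pos: [580.2, -93.3, 16.2]
eef_rot: [-2.391, -2.034, 0.006]
ft_force: [-7.3, -3.9, 0.7]
finger_gap: 0.467
t 12.22 pos [580.16 -93.25  16.17] jig [18.02 -9.59] toolx 80.77 tilt -1.000 F [-7.28 -3.87  0.68] T [-0.626  1.221 -0.039] gap 0.467 Fjig [-6.57 -4.98]
```

```bash
python3 -m jog '[{"jaw":40,"travel":[0,-0.6,0],"spin":0},{"jaw":40,"travel":[0,-0.6,0],"spin":0},{"jaw":40,"travel":[1,0,0],"spin":0},{"jaw":40,"travel":[1,0,0],"spin":0},{"jaw":40,"travel":[0,0,0],"spin":0}]'; python3 -c "
from st import *;plan()"
python3 -m jog '[{"jaw":40,"travel":[1,0,0],"spin":0},{"jaw":40,"travel":[1,0,0],"spin":0},{"jaw":40,"travel":[1,0,0],"spin":0},{"jaw":40,"travel":[1,0,0],"spin":0},{"jaw":40,"travel":[0,0,0],"spin":0}]'; python3 -c "
from st import *;plan()
from cell import read_camera
r=read_camera('wrist'); cv2.imwrite('pics/m.png',r['color'])"
```

```text
t: 12.63
eef_pos: [580.5, -90.8, 16.6]
eef_rot: [-2.392, -2.034, 0.003]
ft_force: [-4.7, -2.7, -0.0]
finger_gap: 0.469
t 12.63 pos [580.53 -90.76  16.6 ] jig [18.   -7.08] toolx 80.76 tilt -1.000 F [-4.65 -2.72 -0.04] T [-0.363  0.892  0.027] gap 0.469 Fjig [-4.16 -3.43]
t: 13.05
eef_pos: [581.2, -86.8, 16.7]
eef_rot: [-2.392, -2.035, 0.003]
ft_force: [-5.3, -2.1, -0.1]
finger_gap: 0.467
t 13.05 pos [581.18 -86.81  16.66] jig [18.   -3.07] toolx 80.77 tilt -1.000 F [-5.31 -2.06 -0.09] T [-0.404  0.916  0.046] gap 0.467 Fjig [-4.91 -2.88]
```

View pics/m.png

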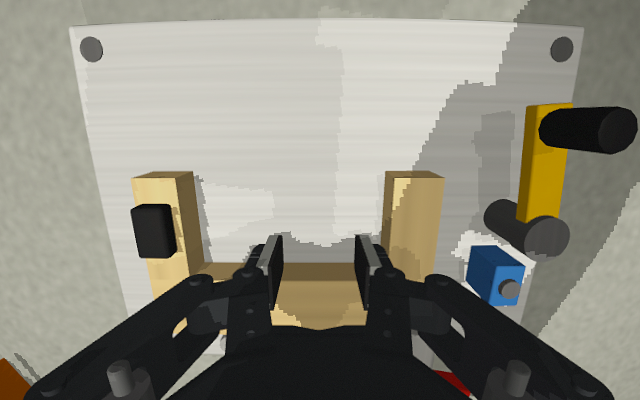

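The right leg has moved closer to the finger (inner edge 404→386 px), so the fingers are sliding along the face toward the leg. I'll continue.

```bash
python3 -m jog '[{"jaw":40,"travel":[1,0,0],"spin":0},{"jaw":40,"travel":[1,0,0],"spin":0},{"jaw":40,"travel":[1,0,0],"spin":0},{"jaw":40,"travel":[1,0,0],"spin":0},{"jaw":40,"travel":[1,0,0],"spin":0}]'; python3 -c "
from st import *;plan()"
python3 -m jog '[{"jaw":40,"travel":[1,0,0],"spin":0},{"jaw":40,"travel":[1,0,0],"spin":0},{"jaw":40,"travel":[1,0,0],"spin":0},{"jaw":40,"travel":[1,0,0],"spin":0},{"jaw":40,"travel":[1,0,0],"spin":0}]'; python3 -c "
from st import *;plan()
from cell import read_camera
r=read_camera('wrist'); cv2.imwrite('pics/n.png',r['color'])"
```

```text
t: 13.52
eef_pos: [582.0, -82.3, 16.7]
eef_rot: [-2.392, -2.035, 0.003]
ft_force: [-5.6, -3.4, -0.1]
finger_gap: 0.463
t 13.52 pos [581.96 -82.25  16.7 ] jig [18.04  1.55] toolx 80.76 tilt -1.000 F [-5.55 -3.41 -0.12] T [-0.62   0.962 -0.023] gap 0.463 Fjig [-4.93 -4.25]
t: 13.93
eef_pos: [582.8, -77.4, 16.7]
eef_rot: [-2.393, -2.035, 0.003]
ft_force: [-4.6, -3.7, 0.5]
finger_gap: 0.467
t 13.93 pos [582.76 -77.36  16.71] jig [18.05  6.51] toolx 80.75 tilt -1.000 F [-4.57 -3.65  0.5 ] T [-0.632  1.075 -0.045] gap 0.467 Fjig [-3.93 -4.34]
```

View pics/n.png

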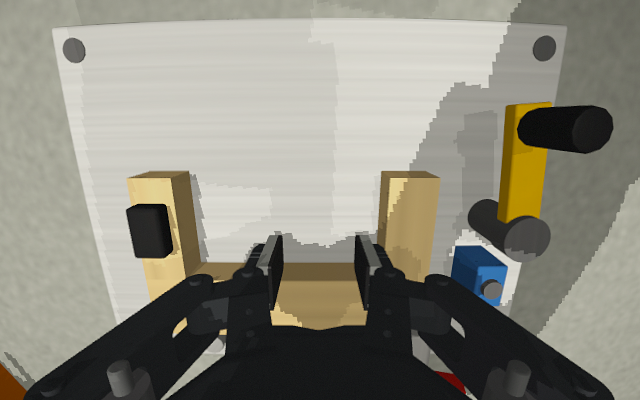

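The board now moves with the tool, since the leg stays near 381 px while the bed shifts. Next I'll compute its remaining y distance.

```bash
python3 - <<'E'
from st import *
from cell import read_camera
r=read_camera('wrist')
for p,z in [([127,178],32),([440,180],32),([52,30],12),([567,29],12),([457,247],38)]:
    P=onz(r,[p],z)[0]; print(p,P.round(1),w2j(P).round(1))
E
```

```text
[127, 178] [ 524.1 -161.    32. ] [-26.4 -85.5]
[440, 180] [549.2 -14.1  32. ] [-25.2  63.6]
[52, 30] [ 446.4 -190.8   12. ] [ -98.4 -127.3]
[567, 29] [488.   62.8  12. ] [-97.9 129.7]
[457, 247] [582.2  -9.6  38. ] [ 6.7 73.3]
```

```bash
python3 -m jog '[{"jaw":40,"travel":[1.5,0,0],"spin":0},{"jaw":40,"travel":[1.5,0,0],"spin":0},{"jaw":40,"travel":[1.5,0,0],"spin":0},{"jaw":40,"travel":[1.5,0,0],"spin":0},{"jaw":40,"travel":[1.5,0,0],"spin":0}]'; python3 -c "
from st import *;plan()"
python3 -m jog '[{"jaw":40,"travel":[1.5,0,0],"spin":0},{"jaw":40,"travel":[1.5,0,0],"spin":0},{"jaw":40,"travel":[1,0,0],"spin":0},{"jaw":40,"travel":[1,0,0],"spin":0},{"jaw":40,"travel":[1,0,0],"spin":0}]'; python3 -c "
from st import *;plan()
from cell import read_camera
r=read_camera('wrist'); cv2.imwrite('pics/o.png',r['color'])"
```

```text
t: 14.45
eef_pos: [583.9, -69.9, 16.7]
eef_rot: [-2.393, -2.034, 0.003]
ft_force: [-5.6, -3.9, -0.7]
finger_gap: 0.469
t 14.45 pos [583.94 -69.94  16.69] jig [18.03 14.03] toolx 80.75 tilt -1.000 F [-5.63 -3.86 -0.69] T [-0.643  0.957 -0.097] gap 0.469 Fjig [-4.94 -4.71]
t: 14.87
eef_pos: [584.9, -64.0, 16.7]
eef_rot: [-2.393, -2.034, 0.003]
ft_force: [-5.8, -4.0, -0.5]
finger_gap: 0.469
t 14.87 pos [584.93 -63.99  16.73] jig [18.05 20.05] toolx 80.75 tilt -1.000 F [-5.8  -4.03 -0.47] T [-0.612  0.951 -0.164] gap 0.469 Fjig [-5.08 -4.91]
```

View pics/o.png

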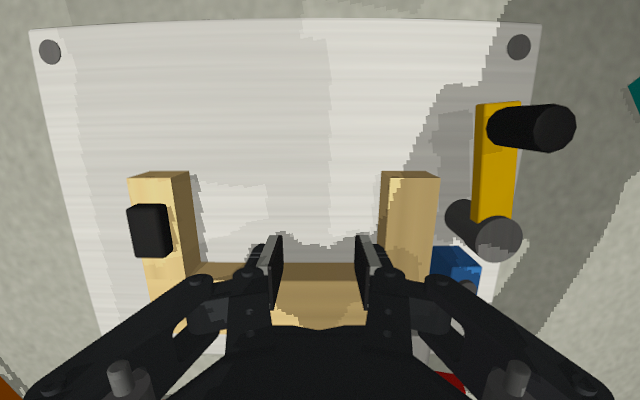

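```bash
python3 - <<'E'
from st import *
from cell import read_camera
r=read_camera('wrist')
for p,zs in [([500,238],(43,50,55,60)),([440,180],(32,)),([450,283],(75,90)),([448,248],(38,))]:
  for z in zs:
    P=onz(r,[p],z)[0]; print(p,z,w2j(P).round(1))
hd=r["depth"]; M=R.from_rotvec(r["orientation"]).as_matrix()
for p in ([500,238],[450,283],[440,300],[199,283],[552,128]):
    d=ray(r,[p])[0]; P=r["eye"]+d*hd[p[1],p[0]]; print("depth",p,P.round(1),w2j(P).round(1))
E
```

```text
[500, 238] 43 [-1.00e-01  1.04e+02]
[500, 238] 50 [-3.2 98.9]
[500, 238] 55 [-5.4 95.3]
[500, 238] 60 [-7.6 91.7]
[440, 180] 32 [-25.1  77.1]
[450, 283] 75 [ 2.7 65.9]
[450, 283] 90 [-7.  57.7]
[448, 248] 38 [ 7.2 82.4]
depth [500, 238] [577.8  18.7  47.8] [ -2.2 100.5]
depth [450, 283] [580.7 -14.2  70.1] [ 5.9 68.5]
depth [440, 300] [581.7 -20.9  77.3] [ 8.  62.1]
depth [199, 283] [ 565.3 -105.8   70.7] [  5.4 -24.4]
depth [552, 128] [529.2  19.9  71.6] [-50.4  94. ]
```

The pivot post tops out at z≈48 and the knuckles are at z≈70, so they clear. About 7–8 mm remains.

```bash
python3 -m jog '[{"jaw":40,"travel":[1,0,0],"spin":0},{"jaw":40,"travel":[1,0,0],"spin":0},{"jaw":40,"travel":[0.8,0,0],"spin":0},{"jaw":40,"travel":[0.5,0,0],"spin":0},{"jaw":40,"travel":[0.5,0,0],"spin":0}]'; python3 -c "
from st import *;plan()"
python3 -m jog '[{"jaw":40,"travel":[0.3,0,0],"spin":0},{"jaw":40,"travel":[0.3,0,0],"spin":0},{"jaw":40,"travel":[0.3,0,0],"spin":0},{"jaw":40,"travel":[0.3,0,0],"spin":0},{"jaw":40,"travel":[0,0,0],"spin":0}]'; python3 -c "
from st import *;plan()"
python3 -m jog '[{"jaw":40,"travel":[0.3,0,0],"spin":0},{"jaw":40,"travel":[0.3,0,0],"spin":0},{"jaw":40,"travel":[0.3,0,0],"spin":0},{"jaw":40,"travel":[0.3,0,0],"spin":0},{"jaw":40,"travel":[0,0,0],"spin":0}]'; python3 -c "
from st import *;plan()"
```

```text
t: 15.38
eef_pos: [585.5, -60.3, 16.7]
eef_rot: [-2.393, -2.034, 0.003]
ft_force: [-5.7, -3.9, 0.4]
finger_gap: 0.469
t 15.38 pos [585.52 -60.25  16.72] jig [18.04 23.84] toolx 80.75 tilt -1.000 F [-5.73 -3.9   0.35] T [-0.628  0.985 -0.133] gap 0.469 Fjig [-5.03 -4.77]
t: 15.8
eef_pos: [585.7, -59.1, 16.7]
eef_rot: [-2.393, -2.034, 0.003]
ft_force: [-5.9, -3.9, 0.4]
finger_gap: 0.463
t 15.80 pos [585.73 -59.06  16.72] jig [18.06 25.05] toolx 80.74 tilt -1.000 F [-5.9  -3.89  0.38] T [-0.63   0.966 -0.178] gap 0.463 Fjig [-5.2  -4.78]
t: 16.22
eef_pos: [585.9, -57.8, 16.7]
eef_rot: [-2.393, -2.034, 0.003]
ft_force: [-5.7, -3.1, -0.6]
finger_gap: 0.467
t 16.22 pos [585.9  -57.85  16.7 ] jig [18.03 26.27] toolx 80.74 tilt -1.000 F [-5.73 -3.09 -0.58] T [-0.629  0.902 -0.08 ] gap 0.467 Fjig [-5.17 -3.97]
```

Sliding resistance is a steady 4.5 N. I'll keep creeping forward.

```bash
python3 -m jog '[{"jaw":40,"travel":[0.3,0,0],"spin":0},{"jaw":40,"travel":[0.3,0,0],"spin":0},{"jaw":40,"travel":[0.3,0,0],"spin":0},{"jaw":40,"travel":[0.3,0,0],"spin":0},{"jaw":40,"travel":[0,0,0],"spin":0}]'; python3 -c "
from st import *;plan()"
python3 -m jog '[{"jaw":40,"travel":[0.3,0,0],"spin":0},{"jaw":40,"travel":[0.3,0,0],"spin":0},{"jaw":40,"travel":[0.3,0,0],"spin":0},{"jaw":40,"travel":[0.3,0,0],"spin":0},{"jaw":40,"travel":[0,0,0],"spin":0}]'; python3 -c "
from st import *;plan()"
```

```text
t: 16.63
eef_pos: [586.1, -56.7, 16.7]
eef_rot: [-2.393, -2.034, 0.003]
ft_force: [-5.5, -4.0, -0.2]
finger_gap: 0.467
t 16.63 pos [586.11 -56.71  16.7 ] jig [18.06 27.43] toolx 80.74 tilt -1.000 F [-5.54 -3.98 -0.22] T [-0.601  1.001 -0.173] gap 0.467 Fjig [-4.83 -4.82]
t: 17.05
eef_pos: [586.3, -55.5, 16.7]
eef_rot: [-2.393, -2.034, 0.003]
ft_force: [-5.5, -3.8, -0.1]
finger_gap: 0.472
t 17.05 pos [586.27 -55.47  16.68] jig [18.02 28.68] toolx 80.74 tilt -1.000 F [-5.54 -3.79 -0.14] T [-0.617  0.934 -0.189] gap 0.472 Fjig [-4.87 -4.62]
```

```bash
python3 -m jog '[{"jaw":40,"travel":[0.3,0,0],"spin":0},{"jaw":40,"travel":[0.3,0,0],"spin":0},{"jaw":40,"travel":[0.3,0,0],"spin":0},{"jaw":40,"travel":[0.3,0,0],"spin":0},{"jaw":40,"travel":[0,0,0],"spin":0}]'; python3 -c "
from st import *;plan()
from cell import read_camera
r=read_camera('wrist'); cv2.imwrite('pics/p.png',r['color'])"
```

```text
t: 17.47
eef_pos: [586.3, -55.4, 16.7]
eef_rot: [-2.393, -2.035, 0.005]
ft_force: [-5.8, -7.6, -0.4]
finger_gap: 0.467
t 17.47 pos [586.34 -55.37  16.74] jig [18.07 28.79] toolx 80.74 tilt -1.000 F [-5.81 -7.63 -0.38] T [-1.205  1.057 -0.163] gap 0.467 Fjig [-4.51 -8.46]
```

View pics/p.png

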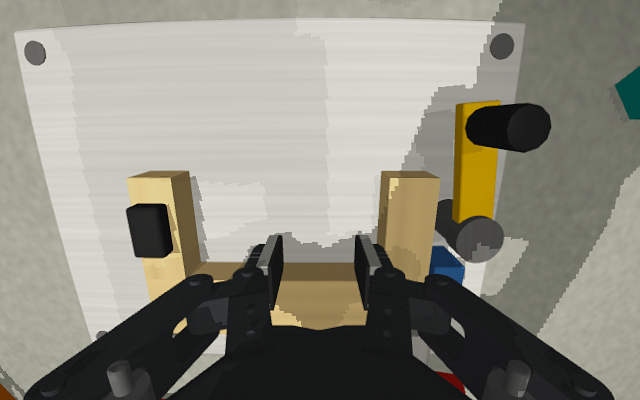

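The stop is reached: y stalled at 28.8 and force stepped from 4.6 to 8.5 N, so about 4 N is on the stop. I'll add about 5 N.

```bash
python3 -m jog '[{"jaw":40,"travel":[0.3,0,0],"spin":0},{"jaw":40,"travel":[0.3,0,0],"spin":0},{"jaw":40,"travel":[0.3,0,0],"spin":0},{"jaw":40,"travel":[0,0,0],"spin":0},{"jaw":40,"travel":[0,0,0],"spin":0}]'; python3 -c "
from st import *;plan()"
python3 -m jog '[{"jaw":40,"travel":[0.3,0,0],"spin":0},{"jaw":40,"travel":[0.2,0,0],"spin":0},{"jaw":40,"travel":[0,0,0],"spin":0},{"jaw":40,"travel":[0,0,0],"spin":0},{"jaw":40,"travel":[0,0,0],"spin":0}]'; python3 -c "
from st import *;plan()"
```

```text
t: 17.93
eef_pos: [586.4, -55.3, 16.8]
eef_rot: [2.393, 2.035, -0.006]
ft_force: [-7.6, -10.6, 0.2]
finger_gap: 0.466
t 17.93 pos [586.37 -55.26  16.78] jig [18.08 28.9 ] toolx 80.75 tilt -1.000 F [ -7.58 -10.63   0.16] T [-1.607  1.221 -0.176] gap 0.466 Fjig [ -5.78 -11.71]
t: 18.35
eef_pos: [586.4, -55.2, 16.8]
eef_rot: [2.393, 2.035, -0.007]
ft_force: [-8.6, -12.6, -0.0]
finger_gap: 0.472
t 18.35 pos [586.35 -55.23  16.76] jig [18.06 28.93] toolx 80.75 tilt -1.000 F [ -8.63 -12.61  -0.02] T [-1.865  1.337 -0.185] gap 0.472 Fjig [ -6.51 -13.83]
```

```bash
python3 -m jog '[{"jaw":40,"travel":[0,0,0],"spin":0},{"jaw":40,"travel":[0,0,0],"spin":0},{"jaw":40,"travel":[0,0,0],"spin":0},{"jaw":40,"travel":[0,0,0],"spin":0},{"jaw":40,"travel":[0,0,0],"spin":0}]'; python3 -c "
from st import *;plan()"
python3 -m jog '[{"jaw":40,"travel":[-0.7,0,0],"spin":0},{"jaw":40,"travel":[-0.7,0,0],"spin":0},{"jaw":40,"travel":[-0.7,0,0],"spin":0},{"jaw":40,"travel":[-0.7,-0.5,0],"spin":0},{"jaw":40,"travel":[0,-0.8,0],"spin":0}]'; python3 -c "
from st import *;plan()"
```

```text
t: 18.77
eef_pos: [586.4, -55.3, 16.8]
eef_rot: [2.393, 2.034, -0.007]
ft_force: [-7.7, -12.3, 0.3]
finger_gap: 0.47
t 18.77 pos [586.36 -55.26  16.78] jig [18.07 28.9 ] toolx 80.74 tilt -1.000 F [ -7.72 -12.29   0.27] T [-1.844  1.335 -0.153] gap 0.470 Fjig [ -5.66 -13.37]
t: 19.18
eef_pos: [586.3, -55.4, 17.0]
eef_rot: [2.393, 2.034, 0.0]
ft_force: [-0.1, -2.0, -3.4]
finger_gap: 0.473
t 19.18 pos [586.26 -55.41  16.96] jig [18.   28.74] toolx 80.72 tilt -1.000 F [-0.1  -1.98 -3.45] T [-0.521  0.207 -0.052] gap 0.473 Fjig [ 0.22 -1.97]
```

```bash
python3 -m jog '[{"jaw":40,"travel":[-0.6,-0.3,0.4],"spin":0},{"jaw":40,"travel":[-0.6,-0.5,0.4],"spin":0},{"jaw":40,"travel":[-1,-1,0],"spin":0},{"jaw":40,"travel":[-2,-2,0],"spin":0},{"jaw":40,"travel":[-3,-4,0],"spin":0}]'; python3 -c "
from st import *;plan()"
python3 -m jog '[{"jaw":40,"travel":[-2,-4,0],"spin":0},{"jaw":40,"travel":[0,-4,0],"spin":0},{"jaw":40,"travel":[0,-2,0],"spin":0},{"jaw":40,"travel":[0,0,0],"spin":0},{"jaw":40,"travel":[0,0,0],"spin":0}]'; python3 -c "
from st import *;plan()
from cell import read_camera
r=read_camera('wrist'); cv2.imwrite('pics/q.png',r['color'])"
```

```text
t: 19.6
eef_pos: [577.8, -60.8, 16.9]
eef_rot: [2.392, 2.035, 0.002]
ft_force: [0.3, -0.9, -0.2]
finger_gap: 0.47
t 19.60 pos [577.84 -60.76  16.88] jig [10.54 22.11] toolx 80.78 tilt -1.000 F [ 0.26 -0.85 -0.25] T [0.014 0.017 0.005] gap 0.470 Fjig [ 0.39 -0.8 ]
t: 20.02
eef_pos: [566.9, -61.1, 16.6]
eef_rot: [2.393, 2.035, 0.0]
ft_force: [0.5, -0.2, 0.8]
finger_gap: 0.468
t 20.02 pos [566.87 -61.11  16.65] jig [-0.23 20.01] toolx 80.74 tilt -1.000 F [ 0.49 -0.22  0.81] T [-0.029  0.024  0.021] gap 0.468 Fjig [ 0.52 -0.14]
```

View pics/q.png

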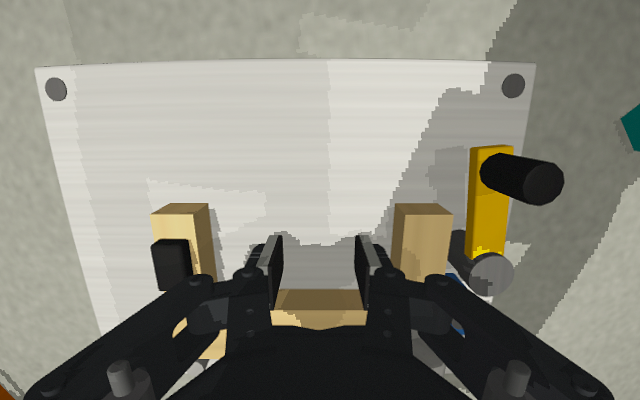

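The fingers are free. Next I'll rise and turn the tool half round so that joint 6 has range to follow the keeper.

```bash
python3 -m jog '[{"jaw":40,"travel":[0,0,-20],"spin":0},{"jaw":40,"travel":[0,0,-30],"spin":0},{"jaw":40,"travel":[0,0,-35],"spin":0},{"jaw":40,"travel":[0,0,-35],"spin":0},{"jaw":40,"travel":[0,0,0],"spin":7}]'
python3 -m jog '[{"jaw":28,"travel":[0,0,0],"spin":7},{"jaw":28,"travel":[0,0,0],"spin":7},{"jaw":28,"travel":[0,0,0],"spin":7},{"jaw":28,"travel":[0,0,0],"spin":7},{"jaw":28,"travel":[0,0,0],"spin":7}]'
python3 -m jog '[{"jaw":28,"travel":[0,0,0],"spin":7},{"jaw":28,"travel":[0,0,0],"spin":7},{"jaw":28,"travel":[0,0,0],"spin":7},{"jaw":28,"travel":[0,0,0],"spin":7},{"jaw":28,"travel":[0,0,0],"spin":7}]'
python3 -m jog '[{"jaw":28,"travel":[0,0,0],"spin":7},{"jaw":28,"travel":[0,0,0],"spin":7},{"jaw":28,"travel":[0,0,0],"spin":7},{"jaw":28,"travel":[0,0,0],"spin":7},{"jaw":28,"travel":[0,0,0],"spin":7}]'
python3 -m jog '[{"jaw":28,"travel":[0,0,0],"spin":7},{"jaw":28,"travel":[0,0,0],"spin":7},{"jaw":28,"travel":[0,0,0],"spin":7},{"jaw":28,"travel":[0,0,0],"spin":7},{"jaw":28,"travel":[0,0,0],"spin":7}]'
python3 -m jog '[{"jaw":28,"travel":[0,0,0],"spin":7},{"jaw":28,"travel":[0,0,0],"spin":7},{"jaw":28,"travel":[0,0,0],"spin":7},{"jaw":28,"travel":[0,0,0],"spin":5},{"jaw":28,"travel":[0,0,0],"spin":0}]'
python3 - <<'E'
from st import *
from cell import read_camera
t=j2w([-50.4,94]); plan([t[0],t[1],100],-92.3)
for n in ["top","wrist"]:
    r=read_camera(n); cv2.imwrite(f"pics/r_{n}.png",r["color"]if n=="wrist" else cv2.resize(r["color"][130:250,270:420],None,fx=5,fy=5,interpolation=cv2.INTER_CUBIC)); np.savez(f"pics/r_{n}.npz",**{k:np.array(v) for k,v in r.items()})
E
```

```text
t: 20.48
eef_pos: [571.4, -62.3, 144.1]
eef_rot: [2.504, 1.88, 0.012]
ft_force: [1.0, -0.7, 0.1]
finger_gap: 0.468
t: 20.9
eef_pos: [567.1, -61.1, 136.6]
eef_rot: [2.967, 1.033, 0.0]
ft_force: [-0.2, 0.6, 0.1]
finger_gap: 0.328
t: 21.32
eef_pos: [567.1, -61.0, 136.5]
eef_rot: [3.14, 0.094, 0.0]
ft_force: [0.1, -0.1, 0.2]
finger_gap: 0.329
t: 21.73
eef_pos: [567.1, -61.1, 136.5]
eef_rot: [3.023, -0.855, 0.0]
ft_force: [0.1, 1.0, 0.2]
finger_gap: 0.326
t: 22.15
eef_pos: [567.1, -61.0, 136.5]
eef_rot: [-2.626, 1.724, -0.0]
ft_force: [0.1, -0.3, -0.8]
finger_gap: 0.33
t: 22.57
eef_pos: [567.1, -61.1, 136.5]
eef_rot: [-2.174, 2.268, -0.0]
ft_force: [0.3, -1.0, -0.4]
finger_gap: 0.324
t 22.57 pos [567.11 -61.06 136.51] jig [-1.00e-02  2.01e+01] toolx -92.41 tilt -1.000 F [ 0.27 -0.98 -0.45] T [-0.004  0.011  0.06 ] gap 0.324 Fjig [ 0.43 -0.92]
tool delta [-79.34  41.32  36.5 ]
spin(about tool z) -0.11482234175224448 q6 1.310170879508262
```

View pics/r_top.png

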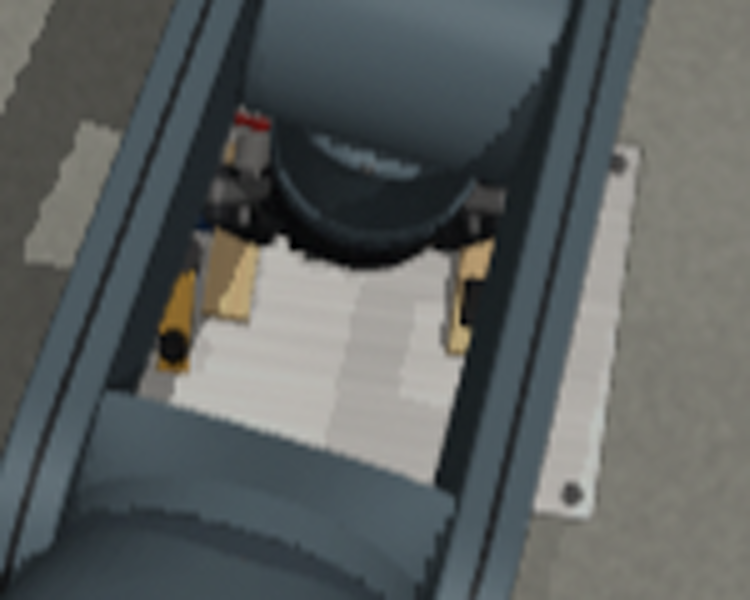

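View pics/r_wrist.png

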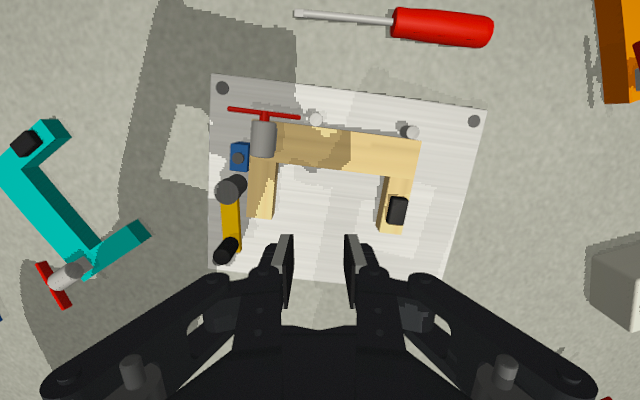

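The top and wrist views show the board flush on the dowels (wrist px (315,120), (410,132)) and on the stop (240,157). The keeper is still parked, with its knob at (226,250). I'll check this numerically.

```bash
python3 - <<'E'
from st import *
r=load("r_wrist"); hd=r["depth"]
cv2.imwrite("pics/s.png",cv2.resize(r["color"][65:285,195:500],None,fx=2.6,fy=2.6,interpolation=cv2.INTER_CUBIC))
for n,p in [("knob",[221,255]),("post",[227,190]),("boardcorner",[416,143]),("leg",[385,215]),("dowA",[315,118])]:
    d=ray(r,[p])[0]; P=r["eye"]+d*hd[p[1],p[0]]; print(n,P.round(1),w2j(P).round(1))
for n,p,z in [("knob",[221,255],71),("+x-y",[421,140],32),("-x-y",[401,235],32),("+x edge",[305,124],32),("-x+y",[248,215],32)]:
    P=onz(r,[p],z)[0]; print(n,P.round(1),w2j(P).round(1))
E
```

```text
knob [531.5  21.3  70.7] [-48.3  95.7]
post [581.5  17.1  47.1] [ 1.7 99.5]
boardcorner [ 614.1 -149.9   31.5] [ 60.6 -60.1]
leg [ 548.2 -123.8   32.7] [ -8.7 -44.9]
dowA [638.4 -61.5  34. ] [70.5 31.1]
knob [531.6  21.2  71. ] [-48.2  95.6]
+x-y [ 616.6 -154.    32. ] [ 63.8 -63.7]
-x-y [ 526.8 -140.2   32. ] [-27.2 -64.4]
+x edge [633.8 -52.6  32. ] [64.5 39.1]
-x+y [552.9   5.5  32. ] [-24.7  83.5]
```

View pics/s.png

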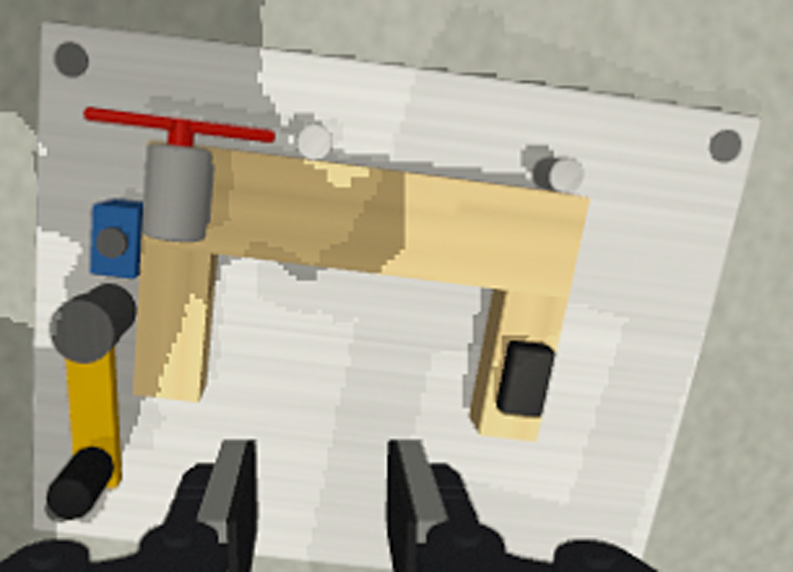

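The board is home: its +x edge is at 64 and its +y end at about 84. Now I'll go to the knob.

```bash
python3 - <<'E'
from st import *
t=j2w([-49.3,94.8]); plan([t[0],t[1],95],-92.3)
E
```

```text
t 22.67 pos [567.04 -61.09 136.49] jig [-0.07 20.06] toolx -92.08 tilt -1.000 F [-0.59 -0.15 -0.29] T [-0.015  0.002  0.011] gap 0.330 Fjig [-0.56 -0.24]
tool delta [-80.27  39.58  41.49]
spin(about tool z) 0.2247873744322817 q6 1.304172542257112
```

```bash
python3 -m jog '[{"jaw":30,"travel":[-27,13,0],"spin":0},{"jaw":30,"travel":[-27,13,0],"spin":0},{"jaw":30,"travel":[-26,13,0],"spin":0},{"jaw":30,"travel":[0,0,20],"spin":0},{"jaw":30,"travel":[0,0,20],"spin":0}]'
python3 -m jog '[{"jaw":30,"travel":[0,0,0],"spin":0},{"jaw":30,"travel":[0,0,0],"spin":0},{"jaw":30,"travel":[0,0,0],"spin":0},{"jaw":30,"travel":[0,0,0],"spin":0},{"jaw":30,"travel":[0,0,0],"spin":0}]'
python3 - <<'E'
from st import *
from cell import read_camera
t=j2w([-49.3,94.8]); plan([t[0],t[1],51],-92.3)
r=read_camera("wrist"); cv2.imwrite("pics/u.png",r["color"])
r=read_camera("top"); cv2.imwrite("pics/ut.png",cv2.resize(r["color"][130:250,270:420],None,fx=5,fy=5,interpolation=cv2.INTER_CUBIC))
E
```

```text
t: 23.08
eef_pos: [531.6, 21.9, 97.5]
eef_rot: [-2.182, 2.257, -0.004]
ft_force: [-0.1, 0.1, -0.1]
finger_gap: 0.349
t: 23.5
eef_pos: [532.0, 19.9, 97.6]
eef_rot: [-2.176, 2.264, -0.003]
ft_force: [0.8, 0.0, -0.2]
finger_gap: 0.35
t 23.50 pos [532.02  19.89  97.56] jig [-47.59  94.4 ] toolx -92.26 tilt -1.000 F [ 0.8   0.05 -0.22] T [-0.008  0.034 -0.057] gap 0.350 Fjig [0.78 0.17]
tool delta [-0.62  1.74 46.56]
spin(about tool z) 0.04350962769126454 q6 1.437910208322692
```

View pics/u.png

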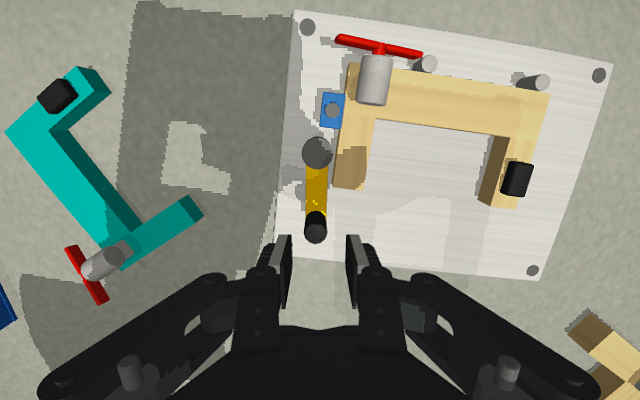

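```bash
python3 - <<'E'
from st import *
from cell import read_camera
r=read_camera("wrist"); hd=r["depth"]
for p in ([316,234],[316,236],[317,154]):
  d=ray(r,[p])[0]; P=r["eye"]+d*hd[p[1],p[0]]; print(P.round(1),w2j(P).round(1), w2j(onz(r,[p],71)[0]).round(1))
hsv=cv2.cvtColor(r["color"],cv2.COLOR_BGR2HSV)
print(proj(r,[[532,19.9,71]]))
m=((hd[205:255,300:332]>0)); z=r["eye"][2]
ys,xs=np.mgrid[205:255,300:332]; d=ray(r,np.c_[xs.ravel(),ys.ravel()]); P=r["eye"]+d*hd[205:255,300:332].ravel()[:,None]
k=(P[:,2]>68)&(P[:,2]<75); print(k.sum(),P[k].mean(0).round(1),w2j(P[k].mean(0)).round(1), np.ptp(P[k],0))
E
```

```text
[529.2  21.1  71. ] [-50.6  95.1] [-50.6  95.1]
[527.4  21.2  70.1] [-52.4  94.9] [-52.  95.]
[578.6  18.5  46.7] [ -1.4 100.5] [  1.4 100.7]
[[317.64934542 229.9441344 ]]
413 [530.4  21.5  70.6] [-49.4  95.7] [15.36453212 15.35293324  4.39177087]
```

```bash
python3 -m jog '[{"jaw":30,"travel":[-1.6,1.6,10],"spin":0},{"jaw":30,"travel":[0,0,12],"spin":0},{"jaw":30,"travel":[0,0,12],"spin":0},{"jaw":30,"travel":[0,0,12],"spin":0},{"jaw":30,"travel":[0,0,0],"spin":0}]'
python3 - <<'E'
from st import *
from cell import read_camera
plan([530.4,21.5,51])
r=read_camera("wrist"); cv2.imwrite("pics/v.png",r["color"])
E
```

```text
t: 24.07
eef_pos: [527.4, 22.4, 47.8]
eef_rot: [2.175, -2.263, -0.006]
ft_force: [-0.4, -0.2, -0.3]
finger_gap: 0.354
t 24.07 pos [527.44  22.4   47.83] jig [-52.51  96.14] toolx -92.25 tilt -1.000 F [-0.39 -0.24 -0.35] T [-0.029 -0.05   0.016] gap 0.354 Fjig [-0.34 -0.3 ]
tool delta [ 0.78 -2.98 -3.19]
```

View pics/v.png

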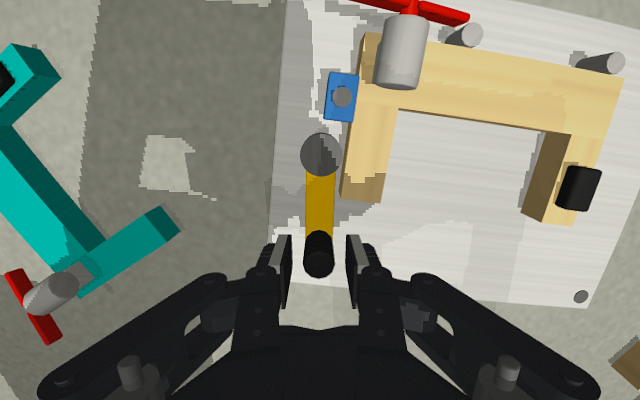

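The knob sits between the pads. I'll narrow the cage and settle.

```bash
python3 -m jog '[{"jaw":20,"travel":[0,0,0],"spin":0},{"jaw":20,"travel":[0,0,0],"spin":0},{"jaw":20,"travel":[0,0,0],"spin":0},{"jaw":20,"travel":[0,0,0],"spin":0},{"jaw":20,"travel":[0,0,0],"spin":0}]'
python3 - <<'E'
from st import *
plan([530.4,21.5,51])
E
```

```text
t: 24.53
eef_pos: [529.9, 22.0, 51.0]
eef_rot: [-2.177, 2.264, -0.001]
ft_force: [-0.0, 0.7, 0.3]
finger_gap: 0.236
t 24.53 pos [529.87  21.99  51.01] jig [-50.04  96.12] toolx -92.25 tilt -1.000 F [-0.04  0.7   0.28] T [ 0.024 -0.013 -0.012] gap 0.236 Fjig [-0.15  0.68]
tool delta [ 0.46 -0.55  0.01]
```

```bash
python3 -m jog '[{"jaw":20,"travel":[5.2,-0.3,0],"spin":-6},{"jaw":20,"travel":[5.2,-0.3,0],"spin":-6},{"jaw":20,"travel":[5.2,-0.3,0],"spin":-6},{"jaw":20,"travel":[5.2,-0.3,0],"spin":-6},{"jaw":20,"travel":[5.2,-0.3,0],"spin":-6}]'
python3 - <<'E'
from st import *
plan()
E
python3 -m jog '[{"jaw":20,"travel":[5.2,-0.3,0],"spin":-6},{"jaw":20,"travel":[5.2,-0.3,0],"spin":-6},{"jaw":20,"travel":[5.2,-0.3,0],"spin":-6},{"jaw":20,"travel":[5.2,-0.3,0],"spin":-6},{"jaw":20,"travel":[0,0,0],"spin":0}]'
python3 - <<'E'
from st import *
from cell import read_camera
plan()
r=read_camera("wrist"); cv2.imwrite("pics/w.png",r["color"])
E
```

```text
t: 24.95
eef_pos: [534.9, -2.8, 50.8]
eef_rot: [-2.693, 1.617, 0.002]
ft_force: [-1.3, 2.1, 1.6]
finger_gap: 0.236
t 24.95 pos [534.88  -2.81  50.77] jig [-41.13  72.44] toolx -61.95 tilt -1.000 F [-1.25  2.06  1.57] T [0.278 0.209 0.036] gap 0.236 Fjig [-1.57  1.83]
t: 25.37
eef_pos: [548.7, -19.4, 50.6]
eef_rot: [2.97, -1.024, -0.001]
ft_force: [-0.4, -0.3, 0.2]
finger_gap: 0.233
t 25.37 pos [548.72 -19.42  50.58] jig [-24.82  58.26] toolx -38.06 tilt -1.000 F [-0.4  -0.28  0.22] T [-0.027 -0.008 -0.038] gap 0.233 Fjig [-0.35 -0.34]
```

View pics/w.png

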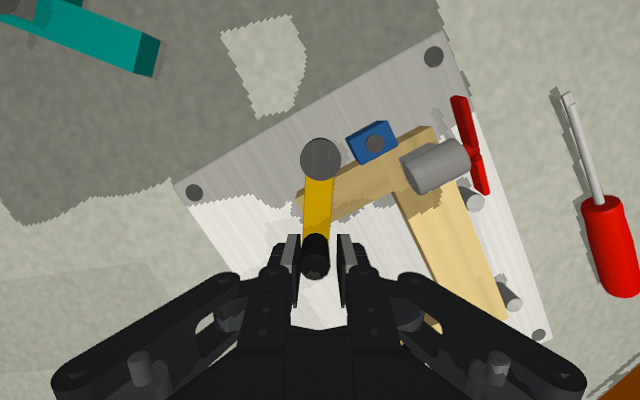

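The arm follows well, at about 60°. I'll continue.

```bash
python3 -m jog '[{"jaw":20,"travel":[5.1,-0.2,0],"spin":-6},{"jaw":20,"travel":[5.1,-0.2,0],"spin":-6},{"jaw":20,"travel":[5.1,-0.2,0],"spin":-6},{"jaw":20,"travel":[5.1,-0.2,0],"spin":-6},{"jaw":20,"travel":[4,-0.2,0],"spin":-5}]'
python3 -m jog '[{"jaw":20,"travel":[0,0,0],"spin":0},{"jaw":20,"travel":[0,0,0],"spin":0},{"jaw":20,"travel":[0,0,0],"spin":0},{"jaw":20,"travel":[0,0,0],"spin":0},{"jaw":20,"travel":[0,0,0],"spin":0}]'
python3 - <<'E'
from st import *
from cell import read_camera
plan()
r=read_camera("wrist"); cv2.imwrite("pics/x.png",r["color"])
E
```

```text
t: 25.83
eef_pos: [570.2, -28.9, 50.5]
eef_rot: [3.131, -0.251, -0.002]
ft_force: [-2.3, -1.3, 1.3]
finger_gap: 0.238
t: 26.25
eef_pos: [570.6, -28.7, 50.6]
eef_rot: [-3.131, 0.256, -0.0]
ft_force: [0.2, 0.9, 0.5]
finger_gap: 0.233
t 26.25 pos [570.63 -28.74  50.61] jig [-1.69 52.56] toolx -9.34 tilt -1.000 F [0.23 0.88 0.49] T [0.007 0.062 0.015] gap 0.233 Fjig [0.09 0.91]
```

View pics/x.png

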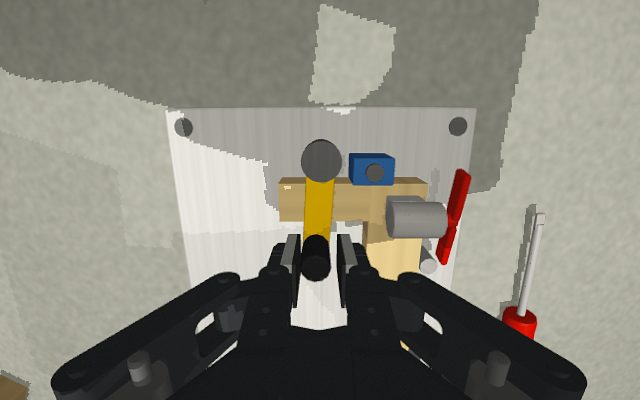

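The keeper is across, at about 1.49 rad, and the board is undisturbed. I'll back off, open and lift away.

```bash
python3 -m jog '[{"jaw":32,"travel":[0,0,0],"spin":0},{"jaw":32,"travel":[0,0,0],"spin":0},{"jaw":32,"travel":[0,0,0],"spin":0},{"jaw":32,"travel":[0,0,0],"spin":0},{"jaw":32,"travel":[0,0,-5],"spin":0}]'
python3 -m jog '[{"jaw":32,"travel":[0,0,-15],"spin":0},{"jaw":32,"travel":[0,0,-25],"spin":0},{"jaw":32,"travel":[0,0,-35],"spin":0},{"jaw":32,"travel":[0,0,-35],"spin":0},{"jaw":32,"travel":[0,0,-35],"spin":0}]'
python3 -m jog '[{"jaw":32,"travel":[-20,35,0],"spin":0},{"jaw":32,"travel":[-20,35,0],"spin":0},{"jaw":32,"travel":[-20,35,0],"spin":0},{"jaw":32,"travel":[0,0,0],"spin":0},{"jaw":32,"travel":[0,0,0],"spin":0}]'
python3 - <<'E'
from st import *
from cell import read_camera
plan()
for n in ["top","wrist"]:
    r=read_camera(n); cv2.imwrite(f"pics/y_{n}.png",r["color"]if n=="wrist" else cv2.resize(r["color"][130:250,270:420],None,fx=5,fy=5,interpolation=cv2.INTER_CUBIC)); np.savez(f"pics/y_{n}.npz",**{k:np.array(v) for k,v in r.items()})
E
```

```text
t: 26.72
eef_pos: [569.9, -28.7, 54.8]
eef_rot: [-3.131, 0.254, 0.003]
ft_force: [-0.2, -0.7, -0.4]
finger_gap: 0.37
t: 27.13
eef_pos: [570.3, -28.8, 202.3]
eef_rot: [-3.131, 0.254, 0.001]
ft_force: [0.5, -0.7, 0.3]
finger_gap: 0.374
t: 27.55
eef_pos: [493.7, -124.4, 201.2]
eef_rot: [3.131, -0.26, 0.001]
ft_force: [-0.0, -0.7, 0.3]
finger_gap: 0.373
t 27.55 pos [ 493.72 -124.4   201.19] jig [-62.32 -54.16] toolx -9.48 tilt -1.000 F [-0.02 -0.7   0.3 ] T [-0.009 -0.024  0.017] gap 0.373 Fjig [ 0.09 -0.69]
```

View pics/y_top.png

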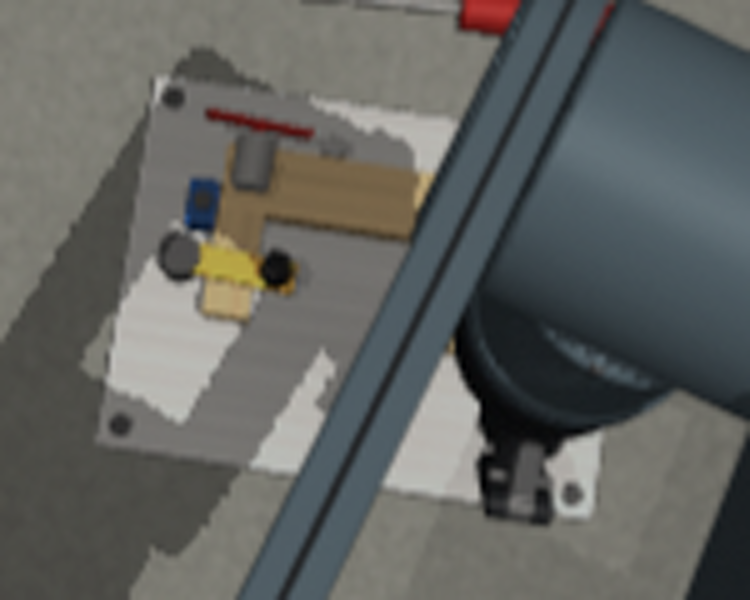

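View pics/y_wrist.png

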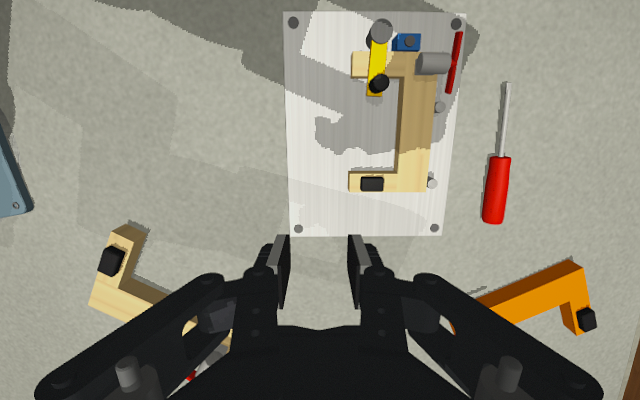

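Both views show the keeper lying across the board leg, with the knob at wrist (379,84), and the board against both dowels (439,106), (431,183) and the stop. One numeric check before handing in.

```bash
python3 - <<'E'
from st import *
r=load("y_wrist"); hd=r["depth"]
def d3(ps):
    ps=np.array(ps); P=r["eye"]+ray(r,ps)*hd[ps[:,1],ps[:,0]][:,None]; return P
ys,xs=np.mgrid[65:105,355:400]; P=d3(np.c_[xs.ravel(),ys.ravel()])
k=(P[:,2]>68)&(P[:,2]<75); kn=P[k].mean(0); kj=w2j(kn)
ys,xs=np.mgrid[15:55,360:400]; Q=d3(np.c_[xs.ravel(),ys.ravel()]); k2=(Q[:,2]>45.5)&(Q[:,2]<52); pj=w2j(Q[k2].mean(0))
d=kj-pj; print("knob",kn.round(1),kj.round(1),"post",pj.round(1),"theta",np.arctan2(-d[1],-d[0]),np.arctan2(100-kj[1],-kj[0]))
w=wood=None
from fit import wood
ys,xs=np.mgrid[40:200,340:440]; B=d3(np.c_[xs.ravel(),ys.ravel()])
hsv=cv2.cvtColor(r["color"],cv2.COLOR_BGR2HSV)[ys.ravel(),xs.ravel()]
m=(abs(B[:,2]-32)<2.5)&(hsv[:,1]>60)&(hsv[:,0]>8)&(hsv[:,0]<26)
J=(B[m][:,:2]-C)@RJ
print("n",m.sum(),"x",np.percentile(J[:,0],[.5,99.5]),"y",np.percentile(J[:,1],[.5,99.5]),"z",np.median(B[m][:,2]))
print(cv2.minAreaRect(J.astype(np.float32)))
for y0,y1 in [(-60,-40),(-35,-15),(0,20)]:
    s=(J[:,1]>y0)&(J[:,1]<y1); print(y0,np.percentile(J[s,0],99.5))
E
```

```text
knob [567.6 -30.4  70.5] [-4.4 50.5] post [ -0.8 100.3] theta 1.4979422688856654 1.4814571092238142
n 5367 x [-26.46034831  63.12478551] y [-63.27606823  85.1343758 ] z 31.688065148894907
((18.609561920166016, 15.156475067138672), (90.93202209472656, 157.89356994628906), 0.06134691834449768)
-60 62.74665329832101
-35 63.35379291163523
0 62.94993695378936
```

```bash
python3 -c "
from cell import close_job,get_state
print(close_job(), get_state()['t'])"
```

```text
the job is handed in; nothing more can be done
the job is handed in; nothing more can be done
```

I carried out all three steps in order and handed the job in at about 27.6 s; `close_job()` gives no verdict. I read the forces at the wrist, not at the contacts, so the pin and stop figures below are worked out from those readings.

- **Dowels:** I pushed the notch face with two spread fingertips until the board stalled. The total push was about 12 N with almost no turning moment, so each pin took about 5 N, held for more than 0.4 s.
- **End stop:** I slid the board along the pins by pushing on the inner face of the notch's +y leg, not on its -y end as you suggested. Sliding took about 4.7 N. At the stop the push rose to about 13.5 N, leaving about 9 N on the stop and never more than 14 N, held for more than 0.4 s.
- **Keeper:** I swung the yellow arm across with the knob held loosely between the fingers, then lifted clear.

**Last camera check:**

| Quantity | Measured | Wanted |
|---|---|---|
| Board x | 18.4 to 18.6 mm | 17 to 21.5 mm |
| Board y | 10.1 mm from its stop end, 11.7 mm from its other end | 8 to 12.5 mm |
| Board skew | about 0.001 rad | below 0.025 rad |
| Board top height | 31.7 mm | 32 mm when flat on the bed |
| Keeper angle | about 1.49 rad | above 1.35 rad |

- **Disagreement:** The two y readings differ by 1.6 mm, which is within the camera calibration, and both are inside the limits.
- **Clear of everything:** The wrist force at the end was about zero. I didn't measure the bystanders again, but the arm never went near them.

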